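Lay the guest's place

ROBOT

A 7-joint arm with a two-finger parallel gripper is mounted at the origin on the work surface. World frame = base frame: x ahead of the robot, y to its left, z up, the work surface at z = 0. Lengths are in m, angles in rad, forces in N, time in s.
With the tool pointing down it reaches from about 0.425 to 0.95 m from the base axis. Payload 4.7 kg.
Tool frame: the origin (TCP) lies midway between the tips of the shut fingers; the grasp point (between the pads) lies 19 mm behind it; z points along the fingers, y is the line along which they close (so a half turn about z gives the same grasp; the last joint's range is limited). The gripper opens to 87 mm and grips with 3 to 60 N. Pads are 19 mm wide; open, the fingers measure 117 mm over their backs; the gripper's body (75 mm by 190 mm) begins 51 mm behind the grasp point.
Start: joints at [-1.131, 0.469, -0.049, 1.532, 0.024, 1.141, -0.082], TCP at [0.305, 0.602, 0.186] pointing down, gripper open.
Joint ranges: [-2.59, 2.59], [-0.33, 1.99], [-1.39, 1.29], [0.1, 2.45], [-1.04, 4.18], [0.21, 1.99], [-2.66, 2.66]. Speed limits (rad/s): [2.57, 2.57, 3.14, 3.14, 3.14, 3.14, 3.14].

INTERFACE

Orientations are given as a unit quaternion [x, y, z, w].
In Python, from station import arm gives the robot as it stands.
- The arm moves only by the tool send_rows, never from a script. Its argument "rows" is a list that holds one entry, the list of rows, each a list of 5 numbers: the closure, from -1 (fully open) to 1 (shut), then the shift along the tool's x, y, z in units of 25 mm (1.0 is 25 mm), then the turn about the tool's z in units of 6 degrees (1.0 is 6 degrees). In form: [[[hand, tx, ty, tz, turn], ...]]. A call has 1 to 5 rows; each row shifts and turns the commanded pose from where the row before left it, along the tool's axes as they then stand; what a row does not reach is not made up. A row lasts 1/10 s, in which the tool goes at most 50 mm and 8.59 degrees, less where a joint would pass 70% of its speed; a pose out of reach is approached as far as the arm can. A call is refused whole if a number of a shift passes 1 or a number of a turn 1, either way. A call with a gripper value outside its range is refused whole. The fingers move at their own pace and stop on an object; the grip force is fixed at half the most. Time passes only in rows, so rows that do not move let the fingers close. It gives the time, the measured TCP pose, the force, the opening and the grip force at its end, in the units of the state.
- arm.state(): the state, without advancing time (a new reading comes with each control period).
- arm.grab_frame(name): name is "side" or "top" or "wrist"; returns a dict with "image" (480x640x3 uint8, red, green, blue), "fovy" (degrees; the focal length in pixels is half the picture's height over the tangent of half this angle, whatever the lens; pixels are square), "cx", "cy" (the principal point, pixels), "position" and "attitude" of the camera in the world; the wrist camera has in their place "mount" (4x4, takes a point from camera to tool coordinates, whose origin is the TCP and whose axes are the flange's). Camera axes: x right, y up, looking along -z (the intrinsics and any distortion apply to the point x, -y, -z); pixel columns grow to the right and rows downward; lengths in m; the calibration is good to about 2 mm. A picture is of the moment at which its call begins: read the wrist's pose just before it. There is no depth.
- arm.sign_off(): hands the job in; it is judged then, once.
The state is a dict: "clock": time; "joint_positions": joint angles; "qvel": joint speeds; "joint_efforts": joint torques, N m; "tcp_pos": TCP position; "ee_rot": TCP orientation; "force": force on the tool from outside, world axes, zero at the start; "moment": the same for the moment, N m; "gripper_width": finger opening in m; "gripper_force": force on a finger pad.
Only numpy, scipy, OpenCV 4.12 (cv2) and the standard library are available. Lean on these libraries where they do the work, as an engineer would, in place of code of your own. Each camera call takes 0.05 s, during which the arm holds its last target. There are 200 camera calls.

TASK

Lay this place for a guest who will sit on the robot's side of the table, with the things on the serving tray: stand the teacup in the middle of its wooden saucer, put the lid squarely on the soup bowl, and stand the small pickle bowl midway between the rice bowl and the soup bowl, in line with them. Set the chopstick rest on the mat straight in front of the rice bowl, in the middle of the strip between bowl and mat edge and at right angles to that edge, then lay the banded chopsticks along the front edge of the mat with their thin tips across the rest, pointing to the guest's left and reaching about 2 cm past it. Leave the rice bowl, soup bowl and saucer where they stand.

Things in the scene. Friction and masses are not known exactly. Their poses are not given: they have to be found in the camera images.
- mat: Woven rush place mat, fixed to the table, 300 (x) by 360 (y) by 3 mm. Origin at the centre of its underside, so its top is 3 mm higher. Its -x edge, on the robot's side, is the front edge, where the guest sits; +y is the guest's left. It may be turned up to about 13 degrees.
- rice_bowl: Open grey stoneware rice bowl, 110 mm across the rim, 58 mm high, loose on the mat at the guest's left: it stands at x -15, y +110 mm in the mat's frame. Origin at the centre of its underside.
- soup_bowl: Open dark brown lacquered soup bowl without its lid, 106 mm across the rim (96 mm inside), 62 mm high, loose on the mat at the guest's right: at x -15, y -110 mm in the mat's frame. Origin at the centre of its underside.
- saucer: Round wooden teacup saucer, 104 mm across, 11 mm high at the rim, flat well 70 mm across whose floor is 5 mm above the underside; loose at the back of the mat, at the left or the right (a low oblong fish plate, 90 by 160 mm, has the other back corner). Origin at the centre of its underside.
- teacup: Tall grey stoneware teacup without handle, straight sides 62 mm across, 78 mm high, on the tray, upright. Origin at the centre of its underside.
- pickle_bowl: Small low pale-green pickle bowl, 68 mm across the rim with nearly straight sides in its upper 23 mm, 36 mm high, on the tray, upright. Origin at the centre of its underside.
- lid: Round lid of the soup bowl, dark brown lacquer, 105 mm across, 38 mm high, on the tray. Its round knob (45 mm across) runs from 23 to 38 mm above the underside. Under the flange, which is 6 mm above the underside, a tapered skirt 82 to 74 mm across drops into the bowl's mouth; seated, the lid's underside is 56 mm above the bowl's. Origin at the centre of the skirt's underside.
- rest: Chopstick rest, a grey stoneware bar 50 (x) by 20 (y) mm, 11 mm high in the middle and 15 mm at its two raised ends, on the tray, turned any way. The chopsticks lie across it between the raised ends (36 mm apart). Origin at the centre of its underside; x runs along the bar.
- chopsticks: Pair of pale wooden chopsticks in one rigid bundle, white paper band round the middle: 225 mm long, 16 mm wide and 8 mm thick at the butts, 13 mm wide and 5 mm thick at the tips; the band is 34 mm long, 18 mm wide, 9 mm thick. Starts along the tray edge next to the mat, tips away from the robot. Origin at the middle of its length on the underside; +x points to the tips.
There are look-alikes about, which are no part of the job. There is more than one size of the saucer; the job needs the largest.

How it is judged:
By the outcome, as a careful person would: the job done as asked, in the order asked, and still so for the second after the job is handed in, with the robot touching nothing.
It also fails if it takes over 141 s, if anything falls off the work surface, if the arm or the gripper's body presses on something with over 40 N, if the wrist force passes 120 N, or if a joint passes its speed limit or range.

## Working session

There is one attempt and no reset: what is moved stays moved. The work goes in short steps, Python scripts to look and compute and a tool call to move; the robot and the scene stay as the last step left them, time stands still between calls to the robot, and variables do not carry over. Pictures are saved under pics/ and viewed, at most 14 in all, crops included, and the job is handed in when it is done.

Besides the shell and the picture viewer there is one more tool, called after "Call:" by a JSON object that holds its "method" and its "body", one argument or row to a line. send_rows: Moves the arm, as the interface text tells. Its arguments: {"type":"object","properties":{"rows":{"type":"array","items":{"type":"array","items":{"type":"array","items":{"type":"number"}}}}},"required":["rows"]}

```bash
ls; mkdir -p pics; python3 - <<'E'
from station import arm
import cv2
s=arm.state(); print({k:(s[k]) for k in ('clock','tcp_pos','ee_rot','gripper_width','force')})
for n in ('top','side','wrist'):
    f=arm.grab_frame(n); cv2.imwrite(f'pics/{n}0.png',f['image'][:,:,::-1])
    print(n,{k:v for k,v in f.items() if k!='image'})
E
```

```text
pics
{'clock': 0.0, 'tcp_pos': array([0.30467041, 0.60156529, 0.18506383]), 'ee_rot': array([ 2.32264509e-01,  9.72652140e-01, -9.87112161e-04, -1.92868482e-04]), 'gripper_width': 0.08669151117953999, 'force': array([-0.02201537,  0.37571334,  0.33363807])}
top {'fovy': 57.92889120573754, 'cx': 321.21127388659966, 'cy': 236.99387243069242, 'position': array([ 0.45525516, -0.03416869,  0.90482265]), 'attitude': array([ 0.0341409 , -0.02734019, -0.69928934,  0.71349935])}
side {'fovy': 53.57283494845306, 'cx': 325.92513019627165, 'cy': 236.2879161832203, 'position': array([ 0.01740365, -0.64407944,  0.73649469]), 'attitude': array([ 0.39073171, -0.14323346, -0.29176532,  0.86121188])}
wrist {'fovy': 59.10177072402171, 'cx': 312.0178002076911, 'cy': 245.14860277739015, 'mount': array([[ 1.50685104e-04,  9.58533168e-01,  2.84980952e-01,
         7.88912305e-02],
       [ 9.99999716e-01, -3.54775846e-04,  6.64533376e-04,
        -1.84303724e-04],
       [ 7.38081640e-04,  2.84980771e-01, -9.58532950e-01,
        -1.98277557e-01],
       [ 0.00000000e+00,  0.00000000e+00,  0.00000000e+00,
         1.00000000e+00]])}
```

View pics/top0.png

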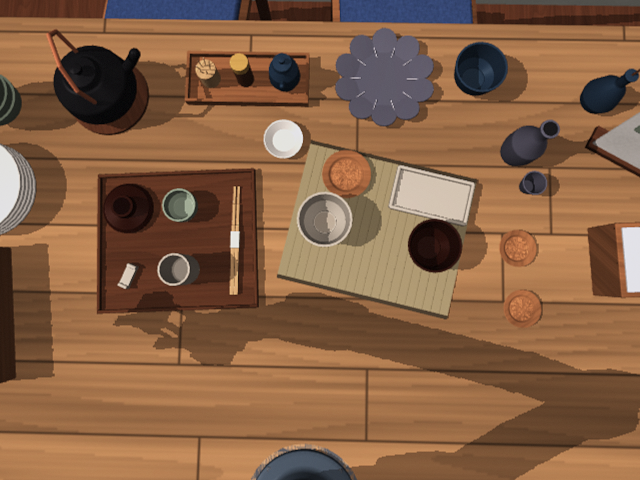

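View pics/side0.png

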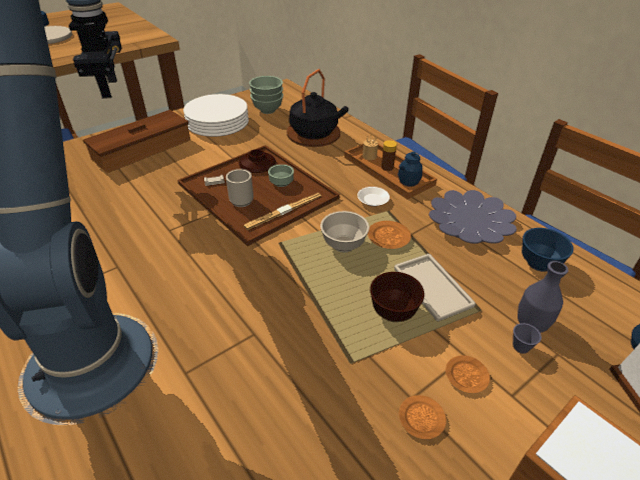

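View pics/wrist0.png

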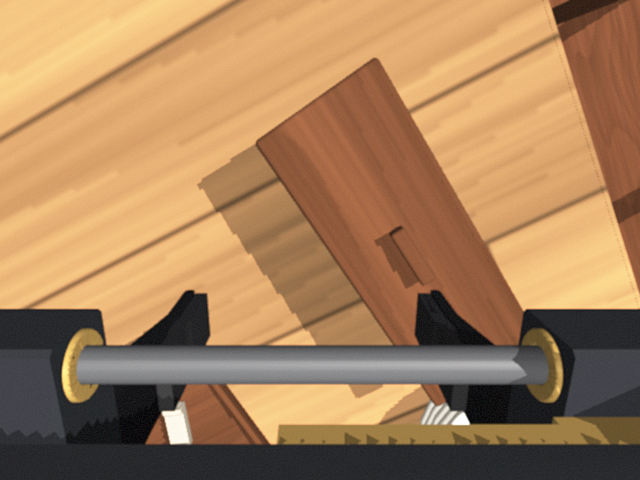

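The top view shows the tray at left: lid (128,208), pickle bowl (180,205), teacup (177,269), rest (128,275) and chopsticks along column 236. The mat is turned about -13°, with the rice bowl at (325,219), soup bowl (435,245) and the large saucer at (347,174). The side view shows the same things. The wrist view shows only a box, so I'll take rough positions and then bring the wrist camera over the tray.

```bash
cat > h.py <<'E'
import numpy as np, cv2
from scipy.spatial.transform import Rotation as R
from station import arm
def grab(n, save=None):
    s=arm.state(); f=arm.grab_frame(n)
    if n=='wrist':
        T=np.eye(4); T[:3,:3]=R.from_quat(s['ee_rot']).as_matrix(); T[:3,3]=s['tcp_pos']
        W=T@f['mount']; f['P'],f['A']=W[:3,3],W[:3,:3]
    else: f['P'],f['A']=f['position'],R.from_quat(f['attitude']).as_matrix()
    f['f']=240/np.tan(np.radians(f['fovy'])/2)
    if save: cv2.imwrite('pics/'+save,f['image'][:,:,::-1])
    return f
def ray(f,uv):
    uv=np.atleast_2d(np.asarray(uv,float))
    d=np.c_[(uv[:,0]-f['cx'])/f['f'],-(uv[:,1]-f['cy'])/f['f'],-np.ones(len(uv))]@f['A'].T
    return d/np.linalg.norm(d,axis=1)[:,None]
def onz(f,uv,z):
    d=ray(f,uv); return f['P']+d*((z-f['P'][2])/d[:,2])[:,None]
def proj(f,p):
    q=(np.atleast_2d(p)-f['P'])@f['A']; return np.c_[f['cx']-f['f']*q[:,0]/q[:,2],f['cy']+f['f']*q[:,1]/q[:,2]]
def tri(f,u,g,v):
    a,b=ray(f,u)[0],ray(g,v)[0]; st=np.linalg.lstsq(np.c_[a,-b],g['P']-f['P'],rcond=None)[0]
    p,q=f['P']+a*st[0],g['P']+b*st[1]; return (p+q)/2,np.linalg.norm(p-q)
def circ(p):
    A=np.c_[2*p[:,:2],np.ones(len(p))]; c=np.linalg.lstsq(A,(p[:,:2]**2).sum(1),rcond=None)[0]
    return c[:2],np.sqrt(c[2]+c[:2]@c[:2])
def st():
    s=arm.state(); m=R.from_quat(s['ee_rot']).as_matrix()
    yaw=np.degrees(np.arctan2(m[1,0],m[0,0]))   # world angle of tool x
    print('t%.2f'%s['clock'],'tcp',np.round(s['tcp_pos']*1e3,1),'toolx yaw %.1f'%yaw,'w %.1f'%(s['gripper_width']*1e3),'F',np.round(s['force'],1),'gf %.1f'%s['gripper_force'],'q7 %.2f'%s['joint_positions'][6])
    return s,m,yaw
def plan(x,y,z,yaw_t):
    """shift/turn units from the present pose to the target: xyz in present tool axes /25mm, turn /6deg"""
    s,m,yaw=st(); d=m.T@(np.array([x,y,z])-s['tcp_pos'])/.025
    t=-((yaw_t-yaw+180)%360-180)/6; print('shift units',np.round(d,2),'turn units',round(t,2))
E
python3 - <<'E'
from h import *
t=grab('top'); s=grab('side')
for n,u,z in [('lid',(128,208),.05),('pickle',(179,205),.045),('cup',(174,269),.09),('rest',(128,275),.015),('chop band',(235,240),.015),('mat a',(310,143),.003),('mat b',(478,182),.003),('mat c',(448,317),.003),('mat d',(277,277),.003),('rice',(325,219),.06),('soup',(435,245),.065),('saucer',(347,174),.014)]:
    print(n,np.round(onz(t,u,z)[0]*1e3))
for n,u,v in [('cup',(174,268),(239,178)),('pickle',(179,205),(281,173)),('rice',(324,219),(345,227)),('matc',(448,317),(354,351)),('soup',(435,244),(397,289)),('tray near corner',(256,308),(245,237)),('band',(235,240),(285,211))]:
    print(n,[np.round(x*1e3,1) for x in tri(t,u,s,v)])
plan(.38,.27,.28,180)
E
```

```text
lid [580. 362.  50.]
pickle [589. 262.  45.]
cup [460. 250.  90.]
rest [447. 370.  15.]
chop band [523. 153.  15.]
mat a [734.   3.   3.]
mat b [ 656. -352.    3.]
mat c [ 374. -288.    3.]
mat d [449.  65.   3.]
rice [564. -32.  60.]
soup [ 517. -246.   65.]
saucer [666. -76.  14.]
cup [array([462.2, 255.9,  73.5]), np.float64(0.5)]
pickle [array([591. , 266. ,  32.8]), np.float64(0.2)]
rice [array([565.4, -30.3,  55.7]), np.float64(1.0)]
matc [array([ 377.9, -281.6,   28.8]), np.float64(3.2)]
soup [array([ 518.2, -244.7,   67.9]), np.float64(1.9)]
tray near corner [array([385.2, 103.7,  26.1]), np.float64(2.2)]
band [array([525. , 154.1,   4.9]), np.float64(2.9)]
t0.25 tcp [304.8 601.9 185.7] toolx yaw 153.1 w 87.3 F [-0.  -0.6  0.4] gf 0.0 q7 -0.08
shift units [ -8.68 -10.49  -3.76] turn units -4.48
```

Call:
{"method": "send_rows", "body": {
  "rows": [
    [[-1,0,0,-0.52,-0.9],[-1,0,0,-0.52,-0.9],[-1,0,0,-0.52,-0.9],[-1,0,0,-0.52,-0.9],[-1,0,0,-0.52,-0.88]]
  ]
}}

```text
clock: 0.75
tcp_pos: [0.3049, 0.6021, 0.2515]
ee_rot: [-0.002, 1.0, -0.0, -0.0]
force: [0.2, 1.4, -0.1]
gripper_width: 0.0871
gripper_force: 0.0
```

Call:
{"method": "send_rows", "body": {
  "rows": [
    [[-1,-0.73,-0.94,0,0],[-1,-0.73,-0.94,0,0],[-1,-0.73,-0.94,0,0],[-1,-0.73,-0.94,0,0],[-1,-0.73,-0.94,0,0]]
  ]
}}

```text
clock: 1.25
tcp_pos: [0.3968, 0.4836, 0.2511]
ee_rot: [-0.0, 1.0, -0.0, -0.0]
force: [-0.3, 1.0, 0.5]
gripper_width: 0.0868
gripper_force: 0.0
```

Call:
{"method": "send_rows", "body": {
  "rows": [
    [[-1,-0.73,-0.94,0,0],[-1,-0.73,-0.94,0,0],[-1,-0.73,-0.94,0,0],[-1,-0.73,-0.94,0,0],[-1,-0.73,-0.94,0,0]]
  ]
}}

```text
clock: 1.75
tcp_pos: [0.4881, 0.3662, 0.2511]
ee_rot: [-0.0, 1.0, 0.0, -0.0]
force: [1.2, 1.0, 0.8]
gripper_width: 0.0872
gripper_force: 0.0
```

Call:
{"method": "send_rows", "body": {
  "rows": [
    [[-1,-0.73,-0.94,0,0],[-1,-0.73,-0.94,0,0],[-1,-0.73,-0.94,0,0],[-1,-0.73,-0.94,0,0],[-1,-0.73,-0.94,0,0]]
  ]
}}

```text
clock: 2.25
tcp_pos: [0.5794, 0.2488, 0.2511]
ee_rot: [-0.0, 1.0, 0.0, -0.0]
force: [-0.1, 0.4, -0.5]
gripper_width: 0.0875
gripper_force: 0.0
```

```bash
python3 - <<'E'
from h import *
grab('wrist','w1.png'); plan(.58,.25,.25,180)
E
```

```text
t2.30 tcp [583.3 242.1 251. ] toolx yaw 179.6 w 86.8 F [ 3.  -3.9  0.7] gf 0.0 q7 1.10
shift units [0.14 0.31 0.04] turn units -0.07
```

View pics/w1.png

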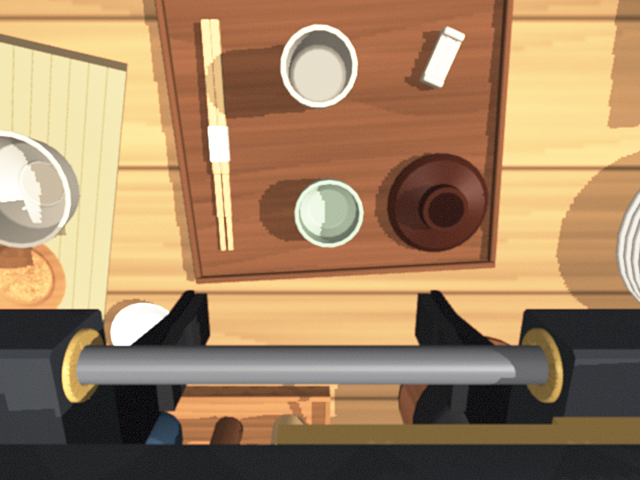

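The wrist view shows everything on the tray clearly: cup rim (319,66), pickle rim (329,213), lid (437,203) with its knob (445,207), rest (443,57), and the chopstick band (218,144). Next I'll measure from this and the top view.

```bash
python3 - <<'E'
from h import *
w=grab('wrist','w2.png'); t=grab('top','t1.png'); st()
def blob(f,seed,fn,box=None):
    hsv=cv2.cvtColor(f['image'],cv2.COLOR_RGB2HSV).astype(int); m=fn(hsv).astype(np.uint8)
    if box: k=np.zeros_like(m); k[box[1]:box[3],box[0]:box[2]]=1; m*=k
    m=cv2.morphologyEx(m,cv2.MORPH_CLOSE,np.ones((3,3)))
    cs,_=cv2.findContours(m,cv2.RETR_EXTERNAL,cv2.CHAIN_APPROX_NONE)
    c=max(cs,key=lambda c:cv2.contourArea(c)); return c[:,0,:].astype(float)
pale=lambda h:(h[...,1]<95)&(h[...,2]>60)
hs=cv2.cvtColor(w['image'],cv2.COLOR_RGB2HSV)
for n,u in [('tray',(270,150)),('lid',(410,180)),('knob',(445,207)),('lidshade',(400,215)),('chop',(213,80)),('rest',(437,60)),('trayshadow',(350,100))]: print(n,hs[u[1],u[0]])
for n,bw,bt in [('cup',(270,15,370,115),(150,245,200,290)),('pickle',(285,170,370,255),(158,185,200,225)),('rest',(410,15,475,100),(112,258,142,292))]:
    cw,ct=blob(w,0,pale,bw),blob(t,0,pale,bt)
    ew,et=cv2.fitEllipse(cv2.convexHull(cw.astype(np.float32))),cv2.fitEllipse(cv2.convexHull(ct.astype(np.float32)))
    p,e=tri(w,ew[0],t,et[0]); print(n,np.round(ew[0],1),np.round(et[0],1),'tri',np.round(p*1e3,1),'miss %.1f'%(e*1e3))
    for z in (.015,.03,.04,.05,.08,.09):
        if n=='rest':
            q=onz(w,cw,z)[:,:2]; print(z,'rest',[np.round(x,4) for x in cv2.minAreaRect((q*1e3).astype(np.float32))])
        else:
            c,r=circ(onz(w,cw,z)); print(z,np.round(c*1e3,1),'dia %.1f'%(2e3*r), end=' | ')
            c,r=circ(onz(t,ct,z)); print('top',np.round(c*1e3,1),'dia %.1f'%(2e3*r))
E
```

```text
t2.40 tcp [580.1 247.  250.9] toolx yaw 179.7 w 86.5 F [ 0.4  1.2 -0.2] gf 0.0 q7 1.10
tray [ 11 149 163]
lid [  6 139  97]
knob [  7 158  50]
lidshade [  5 145  58]
chop [ 18 101 235]
rest [ 30   4 255]
trayshadow [ 11 145 172]
cup [326.3  59.9] [177.1 269.5] tri [458.4 253.7  63.4] miss 2.8
0.015 [452.2 255.5] dia 73.9 | top [459.2 271.1] dia 73.0
0.03 [454.  255.1] dia 71.3 | top [459.1 265.9] dia 71.8
0.04 [455.2 254.8] dia 69.6 | top [459.1 262.5] dia 71.0
0.05 [456.4 254.5] dia 67.9 | top [459.  259.1] dia 70.2
0.08 [460.  253.7] dia 62.8 | top [458.9 248.8] dia 67.7
0.09 [461.1 253.4] dia 61.1 | top [458.9 245.3] dia 66.9
pickle [336.  208.1] [178.4 204.7] tri [589.7 264.9  39.2] miss 1.6
0.015 [594.8 265.8] dia 72.3 | top [592.2 270.9] dia 63.0
0.03 [591.6 265. ] dia 69.8 | top [589.9 265.7] dia 61.9
0.04 [589.5 264.5] dia 68.2 | top [588.3 262.3] dia 61.2
0.05 [587.4 264. ] dia 66.5 | top [586.8 258.9] dia 60.5
0.08 [581.2 262.4] dia 61.5 | top [582.2 248.6] dia 58.4
0.09 [579.1 261.9] dia 59.8 | top [580.6 245.2] dia 57.7
rest [450.2  50.7] [126.1 275.9] tri [445.  369.6  23.7] miss 0.7
0.015 rest [array([444.3787, 371.3949]), array([23.6835, 53.1741]), np.float64(68.3809)]
0.03 rest [array([446.4333, 366.9766]), array([22.865 , 51.3365]), np.float64(68.3808)]
0.04 rest [array([447.8029, 364.0311]), array([22.3193, 50.1114]), np.float64(68.3808)]
0.05 rest [array([449.1725, 361.0856]), array([21.7737, 48.8863]), np.float64(68.3808)]
0.08 rest [array([453.2816, 352.2489]), array([20.1367, 45.211 ]), np.float64(68.3808)]
0.09 rest [array([454.6513, 349.3035]), array([19.5911, 43.9859]), np.float64(68.3808)]
```

Call:
{"method": "send_rows", "body": {
  "rows": [
    [[-1,-0.27,-1,-0.13,0],[-1,-0.27,-1,-0.13,0],[-1,-0.27,-1,-0.13,0],[-1,-0.27,-1,-0.13,0],[-1,-0.27,-1,-0.13,0]]
  ]
}}

```text
clock: 2.9
tcp_pos: [0.6121, 0.1256, 0.2675]
ee_rot: [-0.001, 1.0, 0.0, -0.0]
force: [-0.2, -0.2, -0.0]
gripper_width: 0.0872
gripper_force: 0.0
```

Call:
{"method": "send_rows", "body": {
  "rows": [
    [[-1,-0.27,-1,-0.13,0],[-1,-0.27,-1,-0.13,0],[-1,-0.27,-1,-0.13,0],[-1,-0.27,-1,-0.13,0],[-1,-0.27,-1,-0.13,0]]
  ]
}}

```text
clock: 3.4
tcp_pos: [0.6463, 0.0008, 0.2837]
ee_rot: [-0.001, 1.0, 0.001, -0.0]
force: [-0.4, 0.3, 0.4]
gripper_width: 0.0868
gripper_force: 0.0
```

Call:
{"method": "send_rows", "body": {
  "rows": [
    [[-1,-0.27,-1,-0.13,0],[-1,-0.27,-1,-0.13,0],[-1,-0.27,-1,-0.13,0],[-1,-0.27,-1,-0.13,0],[-1,-0.27,-1,-0.13,0]]
  ]
}}

```text
clock: 3.9
tcp_pos: [0.6805, -0.1241, 0.2999]
ee_rot: [-0.001, 1.0, 0.001, -0.0]
force: [0.5, 0.4, 0.0]
gripper_width: 0.0869
gripper_force: 0.0
```

Call:
{"method": "send_rows", "body": {
  "rows": [
    [[-1,0,0,0,0],[-1,0,0,0,0]]
  ]
}}

```text
clock: 4.1
tcp_pos: [0.6802, -0.1238, 0.2995]
ee_rot: [-0.001, 1.0, 0.001, -0.0]
force: [0.1, 0.9, -0.9]
gripper_width: 0.087
gripper_force: 0.0
```

```bash
python3 - <<'E'
from h import *
import pickle
w=grab('wrist','w3.png'); pickle.dump(w,open('w3.pkl','wb')); st()
E
```

```text
t4.15 tcp [ 680.2 -122.8  299.5] toolx yaw -179.8 w 87.2 F [0.2 1.1 0.8] gf 0.0 q7 1.75
```

Call:
{"method": "send_rows", "body": {
  "rows": [
    [[-1,1,0,0,0],[-1,1,0,0,0],[-1,1,0,0,0],[-1,1,0,0,0],[-1,1,0,0,0]]
  ]
}}

```text
clock: 4.65
tcp_pos: [0.5541, -0.1226, 0.2998]
ee_rot: [-0.002, 1.0, 0.001, -0.0]
force: [0.5, -0.2, 0.8]
gripper_width: 0.0868
gripper_force: 0.0
```

Call:
{"method": "send_rows", "body": {
  "rows": [
    [[-1,0,0,0,0],[-1,0,0,0,0]]
  ]
}}

```text
clock: 4.85
tcp_pos: [0.5554, -0.1233, 0.3004]
ee_rot: [-0.002, 1.0, 0.0, 0.001]
force: [-0.4, -0.1, 0.5]
gripper_width: 0.0869
gripper_force: 0.0
```

```bash
python3 - <<'E'
from h import *
import pickle
w=grab('wrist','w4.png'); pickle.dump(w,open('w4.pkl','wb')); st()
a,b=cv2.imread('pics/w3.png'),cv2.imread('pics/w4.png')
cv2.imwrite('pics/w34.png',np.vstack([a[:300],b[:300]]))
E
```

```text
t4.90 tcp [ 555.8 -123.5  300.1] toolx yaw -179.8 w 86.9 F [0.7 0.2 0.3] gf 0.0 q7 1.75
```

View pics/w34.png

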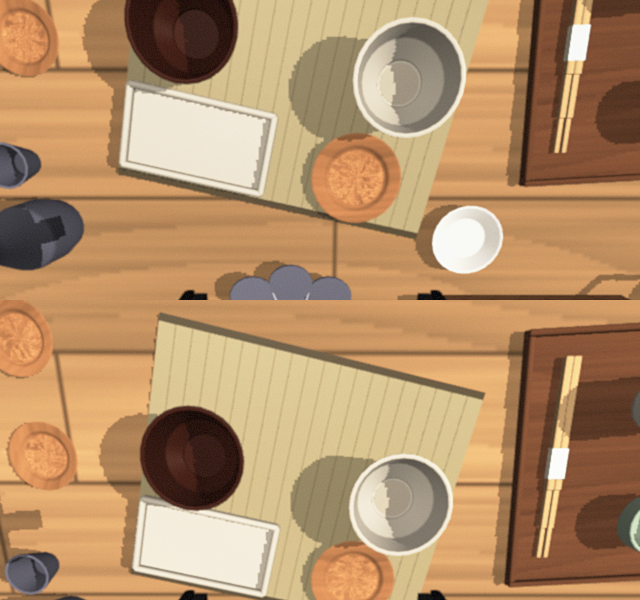

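The top half (w3) shows the saucer at (356,177), rice bowl (410,77), soup bowl (181,25) and the mat's back edge. The bottom half (w4) shows the front mat corners at (160,315) and (484,394) in the stacked picture, soup bowl (192,457), rice bowl (402,504).

```bash
python3 - <<'E'
from h import *
import pickle
a,b=[pickle.load(open(x,'rb')) for x in('w3.pkl','w4.pkl')]
H=lambda f:cv2.cvtColor(f['image'],cv2.COLOR_RGB2HSV).astype(int)
ha,hb=H(a),H(b)
for n,h,u in [('mat',hb,(250,100)),('shadow',hb,(310,190)),('edge',hb,(320,55)),('table',hb,(100,100)),('saucer',ha,(340,150)),('saucerrim',ha,(318,190)),('soup',hb,(160,150)),('soupin',hb,(205,150))]: print(n,h[u[1],u[0]],end=' ')
print()
def blob(h,fn,box):
    m=np.zeros(h.shape[:2],np.uint8); x0,y0,x1,y1=box; m[y0:y1,x0:x1]=fn(h)[y0:y1,x0:x1]
    m=cv2.morphologyEx(m,cv2.MORPH_OPEN,np.ones((3,3)))
    cs,_=cv2.findContours(m,cv2.RETR_EXTERNAL,cv2.CHAIN_APPROX_NONE)
    c=max(cs,key=cv2.contourArea); c=cv2.convexHull(c)[:,0].astype(float)
    return c[(c[:,0]>x0+1)&(c[:,1]>y0+1)&(c[:,0]<x1-2)&(c[:,1]<y1-2)]
def dense(c):return c
grey=lambda h:(h[...,1]<50)
dark=lambda h:(h[...,2]<95)&(h[...,0]<12)
org=lambda h:(h[...,0]<13)&(h[...,1]>130)
R_={}
for n,fn,ba,bb,zs in [('rice',grey,(345,8,475,140),(340,145,460,262),(.05,.055,.06,.065)),('soup',dark,(110,0,245,90),(135,100,250,215),(.055,.06,.065,.07)),('saucer',org,(300,125,405,228),None,(.01,.014,.018))]:
    ca=blob(ha,fn,ba); print(n,len(ca),ca.min(0),ca.max(0))
    if bb: cb=blob(hb,fn,bb); print(len(cb),cb.min(0),cb.max(0))
    for z in zs:
        c,r=circ(onz(a,ca,z)); print(z,np.round(c*1e3,1),'d %.1f'%(2e3*r),end=' | ')
        if bb: c,r=circ(onz(b,cb,z)); print(np.round(c*1e3,1),'d %.1f'%(2e3*r),end='')
        print()
# mat edges
mat=lambda h:(h[...,0]>=19)&(h[...,1]<125)&(h[...,1]>60)
mb,ma=mat(hb),mat(ha)
fr=np.array([(u,np.argmax(mb[:,u])) for u in range(185,465,4)],float)
lf=np.array([(639-np.argmax(mb[v,::-1][170:])-170,v) for v in range(110,240,4)],float)
def line(f,p,n):
    q=onz(f,p,.003)[:,:2]
    vx,vy,x,y=cv2.fitLine((q*1e3).astype(np.float32),cv2.DIST_HUBER,0,.01,.01)[:,0]
    d=np.abs((q[:,0]*1e3-x)*vy-(q[:,1]*1e3-y)*vx); print(n,'ang %.2f'%np.degrees(np.arctan2(vy,vx)),'pt',round(x,1),round(y,1),'res',np.median(d),d.max()); return vx,vy,x,y
F=line(b,fr,'front');L=line(b,lf,'left')
E
```

```text
mat [ 21  88 206] shadow [ 21  83 150] edge [ 20  89 112] table [ 16 125 234] saucer [ 12 148 172] saucerrim [ 13 144 226] soup [  4 155  51] soupin [  2 137  54] 
rice 47 [353.  18.] [465. 137.]
52 [349. 154.] [452. 255.]
0.05 [563.  -28.1] d 110.8 | [565.8 -28. ] d 110.8
0.055 [563.4 -29.2] d 109.5 | [564.8 -29.1] d 109.5
0.06 [563.9 -30.3] d 108.3 | [563.8 -30.2] d 108.3
0.065 [564.3 -31.3] d 107.1 | [562.8 -31.2] d 107.1
soup 27 [125.   5.] [236.  82.]
39 [141. 107.] [242. 209.]
0.055 [ 514.2 -247.7] d 105.2 | [ 516.8 -247.7] d 104.7
0.06 [ 515.2 -246.3] d 104.1 | [ 516.4 -246.3] d 103.6
0.065 [ 516.2 -244.9] d 102.9 | [ 515.9 -244.9] d 102.4
0.07 [ 517.1 -243.5] d 101.7 | [ 515.5 -243.5] d 101.2
saucer 4 [373. 212.] [375. 215.]
0.01 [707.1 -50.6] d 4.3 | 
0.014 [706.3 -51.2] d 4.3 | 
0.018 [705.4 -51.8] d 4.2 | 
front ang 77.36 pt 409.0 -116.4 res 1.1188952423153893 5.299123242827099
left ang -55.87 pt 539.2 4.8 res 17.831575882211364 68.81546525806262
```

```bash
python3 - <<'E'
from h import *
import pickle
a,b=[pickle.load(open(x,'rb')) for x in('w3.pkl','w4.pkl')]
h=cv2.cvtColor(a['image'],cv2.COLOR_RGB2HSV).astype(int)
m=((h[...,0]<=15)&(h[...,1]>118)).astype(np.uint8); k=np.zeros_like(m); k[125:228,300:405]=1; m*=k
m=cv2.morphologyEx(m,cv2.MORPH_CLOSE,np.ones((7,7)))
m=cv2.morphologyEx(m,cv2.MORPH_OPEN,np.ones((9,9)))
cs,_=cv2.findContours(m,cv2.RETR_EXTERNAL,cv2.CHAIN_APPROX_NONE)
c=max(cs,key=cv2.contourArea)[:,0].astype(float); print(c.min(0),c.max(0),cv2.fitEllipse(c.astype(np.float32)))
c=c[~((c[:,0]>375)&(c[:,1]<150))]; cc=c
for z in(.005,.014,.02):
    p=onz(a,cc,z); ctr,r=circ(p)
    for _ in range(4):
        d=np.abs(np.linalg.norm(p[:,:2]-ctr,axis=1)-r); g=d<max(.0015,np.median(d)*2); ctr,r=circ(p[g])
    print(z,np.round(ctr*1e3,1),'d %.1f'%(2e3*r),g.sum(),len(g))
im=a['image'][:,:,::-1].copy(); cv2.drawContours(im,[c.astype(int)[:,None]],-1,(255,0,0),1); cv2.imwrite('pics/s.png',cv2.resize(im[110:240,280:420],None,fx=3,fy=3))
plan(.4605,.2535,.16,180)
E
```

```text
[300. 133.] [400. 227.] ((351.7594299316406, 182.05386352539062), (84.2601547241211, 110.28234100341797), 44.05582046508789)
0.005 [670.5 -75. ] d 107.0 208 307
0.014 [669.2 -75.9] d 105.0 208 307
0.02 [668.4 -76.5] d 103.7 208 307
t4.90 tcp [ 555.8 -123.5  300.1] toolx yaw -179.8 w 86.9 F [0.7 0.2 0.3] gf 0.0 q7 1.75
shift units [ 3.77 15.09  5.61] turn units 0.03
```

View pics/s.png

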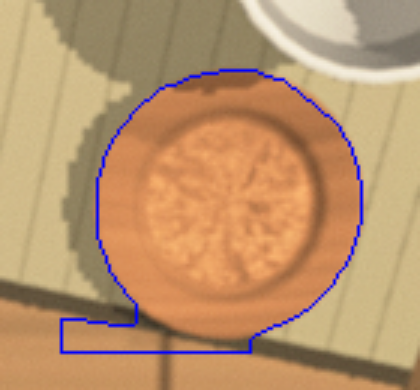

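The contour follows the saucer rim well, so its centre is at about (669,-76) mm. Now for the cup.

Call:
{"method": "send_rows", "body": {
  "rows": [
    [[-1,0.25,1,0.37,0],[-1,0.25,1,0.37,0],[-1,0.25,1,0.37,0],[-1,0.25,1,0.37,0],[-1,0.25,1,0.37,0]]
  ]
}}

```text
clock: 5.4
tcp_pos: [0.5244, 0.0019, 0.253]
ee_rot: [-0.001, 1.0, 0.0, -0.0]
force: [0.5, 0.6, -0.1]
gripper_width: 0.0873
gripper_force: 0.0
```

Call:
{"method": "send_rows", "body": {
  "rows": [
    [[-1,0.25,1,0.37,0],[-1,0.25,1,0.37,0],[-1,0.25,1,0.37,0],[-1,0.25,1,0.37,0],[-1,0.25,1,0.37,0]]
  ]
}}

```text
clock: 5.9
tcp_pos: [0.4928, 0.127, 0.2068]
ee_rot: [-0.001, 1.0, 0.0, -0.0]
force: [0.8, -0.8, -0.2]
gripper_width: 0.0873
gripper_force: 0.0
```

Call:
{"method": "send_rows", "body": {
  "rows": [
    [[-1,0.25,1,0.37,0],[-1,0.25,1,0.37,0],[-1,0.25,1,0.37,0],[-1,0.25,1,0.37,0],[-1,0.25,1,0.37,0]]
  ]
}}

```text
clock: 6.4
tcp_pos: [0.4612, 0.2521, 0.1604]
ee_rot: [-0.001, 1.0, 0.0, -0.0]
force: [-0.4, -0.2, 0.3]
gripper_width: 0.0873
gripper_force: 0.0
```

Call:
{"method": "send_rows", "body": {
  "rows": [
    [[-1,0,0.1,0,0],[-1,0,0,0,0]]
  ]
}}

```text
clock: 6.6
tcp_pos: [0.4613, 0.2534, 0.1607]
ee_rot: [-0.001, 1.0, -0.0, -0.0]
force: [0.9, -0.9, 0.9]
gripper_width: 0.0869
gripper_force: 0.0
```

```bash
python3 - <<'E'
from h import *
plan(.4605,.2535,.036,180)
E
```

```text
t6.60 tcp [461.3 253.4 160.7] toolx yaw -179.8 w 86.9 F [ 0.9 -0.9  0.9] gf 0.0 q7 0.96
shift units [0.03 0.   4.99] turn units 0.03
```

Call:
{"method": "send_rows", "body": {
  "rows": [
    [[-1,0,0,1,0],[-1,0,0,1,0],[-1,0,0,1,0],[-1,0,0,1,0],[-1,0,0,1,0]]
  ]
}}

```text
clock: 7.1
tcp_pos: [0.4628, 0.2511, 0.0357]
ee_rot: [0.001, 1.0, 0.0, 0.001]
force: [0.0, 0.1, -0.0]
gripper_width: 0.0871
gripper_force: 0.0
```

Call:
{"method": "send_rows", "body": {
  "rows": [
    [[1,0,0,0,0],[1,0,0,0,0],[1,0,0,0,0],[1,0,0,0,0],[1,0,0,0,0]]
  ]
}}

```text
clock: 7.6
tcp_pos: [0.4625, 0.2531, 0.0376]
ee_rot: [-0.0, 1.0, 0.001, 0.001]
force: [0.2, 0.3, 3.9]
gripper_width: 0.0609
gripper_force: 30.0
```

Call:
{"method": "send_rows", "body": {
  "rows": [
    [[1,0,0,-0.5,0],[1,0,0,-1,0],[1,0,0,-1,0],[1,0,0,-1,0],[1,0,0,0,0]]
  ]
}}

```text
clock: 8.1
tcp_pos: [0.4635, 0.2535, 0.1275]
ee_rot: [-0.0, 1.0, 0.002, 0.003]
force: [0.7, -0.4, -0.9]
gripper_width: 0.0606
gripper_force: 30.0
```

```bash
python3 - <<'E'
from h import *
w=grab('wrist','w5.png');plan(.669,-.076,.12,180)
E
```

```text
t8.15 tcp [462.2 252.7 125.5] toolx yaw -180.0 w 61.0 F [-0.1 -0.6 -1.5] gf 30.0 q7 0.95
shift units [ -8.27 -13.15   0.22] turn units 0.0
```

View pics/w5.png

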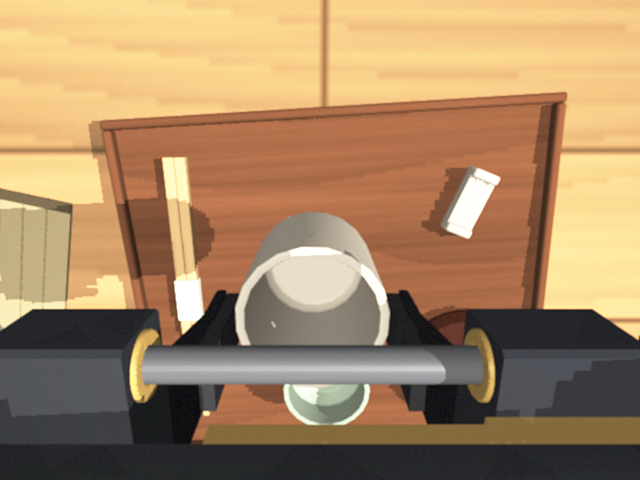

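Cup held (opening 61 mm, 30 N). In the hand its rim's near edge is at row 247, so the cup centre sits about 2 mm along tool +x. I'll allow for that.

Call:
{"method": "send_rows", "body": {
  "rows": [
    [[1,-0.6,-0.94,0,0],[1,-0.6,-0.94,0,0],[1,-0.6,-0.94,0,0],[1,-0.6,-0.94,0,0],[1,-0.6,-0.94,0,0]]
  ]
}}

```text
clock: 8.65
tcp_pos: [0.5354, 0.1333, 0.1221]
ee_rot: [-0.0, 1.0, -0.001, -0.002]
force: [0.2, 0.8, -1.9]
gripper_width: 0.0609
gripper_force: 30.0
```

Call:
{"method": "send_rows", "body": {
  "rows": [
    [[1,-0.6,-0.94,0,0],[1,-0.6,-0.94,0,0],[1,-0.6,-0.94,0,0],[1,-0.6,-0.94,0,0],[1,-0.6,-0.94,0,0]]
  ]
}}

```text
clock: 9.15
tcp_pos: [0.6104, 0.0162, 0.1218]
ee_rot: [-0.0, 1.0, -0.0, -0.002]
force: [0.4, 0.4, -2.9]
gripper_width: 0.0606
gripper_force: 30.0
```

Call:
{"method": "send_rows", "body": {
  "rows": [
    [[1,-0.6,-0.94,0,0],[1,-0.6,-0.94,0,0],[1,-0.6,-0.94,0,0],[1,-0.55,-0.94,0,0],[1,0,0,0,0]]
  ]
}}

```text
clock: 9.65
tcp_pos: [0.6701, -0.0825, 0.1215]
ee_rot: [0.003, 1.0, -0.002, -0.001]
force: [-1.1, 0.1, -2.1]
gripper_width: 0.0606
gripper_force: 30.0
```

Call:
{"method": "send_rows", "body": {
  "rows": [
    [[1,0,0,1,0],[1,0,0,1,0],[1,0,0,0.8,0],[1,0,0,0,0],[1,0,0,0,0]]
  ]
}}

```text
clock: 10.15
tcp_pos: [0.6694, -0.0761, 0.0528]
ee_rot: [-0.0, 1.0, 0.0, -0.001]
force: [0.0, -1.1, -2.4]
gripper_width: 0.0606
gripper_force: 30.0
```

```bash
python3 - <<'E'
from h import *
plan(.671,-.076,.041,180)
E
```

```text
t10.15 tcp [669.4 -76.1  52.8] toolx yaw -180.0 w 60.6 F [ 0.  -1.1 -2.4] gf 30.0 q7 1.63
shift units [-0.07  0.    0.47] turn units 0.01
```

Call:
{"method": "send_rows", "body": {
  "rows": [
    [[1,-0.07,0,0.2,0],[1,0,0,0.2,0],[1,0,0,0,0]]
  ]
}}

```text
clock: 10.45
tcp_pos: [0.6717, -0.0765, 0.0434]
ee_rot: [-0.0, 1.0, 0.0, -0.0]
force: [-0.3, -0.2, -2.3]
gripper_width: 0.061
gripper_force: 30.0
```

Call:
{"method": "send_rows", "body": {
  "rows": [
    [[1,0,0,0.06,0],[1,0,0,0,0]]
  ]
}}

```text
clock: 10.65
tcp_pos: [0.672, -0.0767, 0.0422]
ee_rot: [-0.0, 1.0, 0.0, 0.0]
force: [0.0, -0.3, -2.1]
gripper_width: 0.0608
gripper_force: 30.0
```

Call:
{"method": "send_rows", "body": {
  "rows": [
    [[1,0,0,0.06,0],[1,0,0,0,0]]
  ]
}}

```text
clock: 10.85
tcp_pos: [0.6718, -0.0767, 0.0405]
ee_rot: [-0.0, 1.0, 0.0, -0.0]
force: [-0.0, 0.6, -1.3]
gripper_width: 0.0605
gripper_force: 30.0
```

Call:
{"method": "send_rows", "body": {
  "rows": [
    [[1,0,0,0.05,0],[1,0,0,0,0]]
  ]
}}

```text
clock: 11.05
tcp_pos: [0.6723, -0.0767, 0.0397]
ee_rot: [-0.0, 1.0, 0.0, 0.0]
force: [-0.7, -0.2, 0.4]
gripper_width: 0.0607
gripper_force: 30.0
```

Call:
{"method": "send_rows", "body": {
  "rows": [
    [[1,0,0,0.05,0],[1,0,0,0,0]]
  ]
}}

```text
clock: 11.25
tcp_pos: [0.6727, -0.0767, 0.0397]
ee_rot: [-0.0, 1.0, 0.0, 0.001]
force: [-1.8, -0.1, 6.3]
gripper_width: 0.0608
gripper_force: 30.0
```

Call:
{"method": "send_rows", "body": {
  "rows": [
    [[-1,0,0,0,0],[-1,0,0,0,0],[-1,0,0,0,0],[-1,0,0,-0.5,0],[-1,0,0,-1,0]]
  ]
}}

```text
clock: 11.75
tcp_pos: [0.6702, -0.0765, 0.0744]
ee_rot: [-0.0, 1.0, 0.0, -0.002]
force: [-0.1, 0.7, -0.7]
gripper_width: 0.0853
gripper_force: 0.0
```

Call:
{"method": "send_rows", "body": {
  "rows": [
    [[-1,0,0,-1,0],[-1,0,0,-1,0],[-1,0,0,-1,0],[-1,-0.5,0.6,-1,0],[-1,-1,0.7,-1,0]]
  ]
}}

```text
clock: 12.25
tcp_pos: [0.7088, -0.0456, 0.2033]
ee_rot: [0.001, 1.0, -0.0, 0.0]
force: [1.0, -0.4, 0.2]
gripper_width: 0.0869
gripper_force: 0.0
```

Call:
{"method": "send_rows", "body": {
  "rows": [
    [[-1,-0.5,0.9,-1,0],[-1,0,1,0,0],[-1,0,0,0,0],[-1,0,0,0,0]]
  ]
}}

```text
clock: 12.65
tcp_pos: [0.7216, 0.0037, 0.2259]
ee_rot: [-0.001, 1.0, -0.0, -0.0]
force: [-0.6, -0.1, 0.3]
gripper_width: 0.0872
gripper_force: 0.0
```

```bash
python3 - <<'E'
from h import *
w=grab('wrist','w6.png');plan(.60,.36,.25,180)
E
```

```text
t12.70 tcp [721.5   2.3 225.6] toolx yaw 180.0 w 87.2 F [ 0.  -0.7 -0.3] gf 0.0 q7 1.52
shift units [ 4.86 14.31 -0.99] turn units -0.0
```

View pics/w6.png

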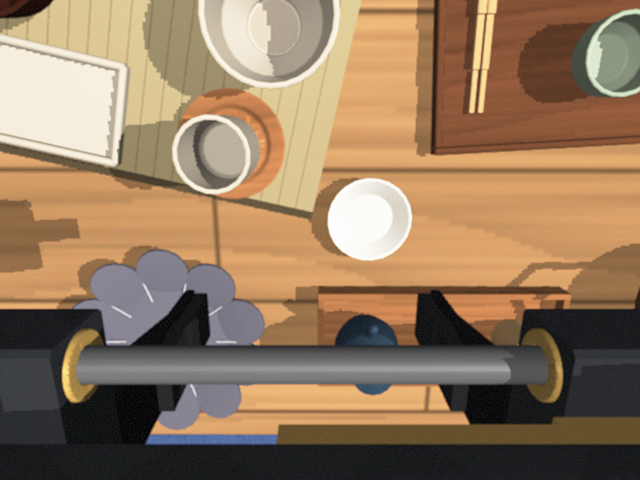

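The cup stands in the saucer with its rim centre at about (213,152). Now to look at the lid.

Call:
{"method": "send_rows", "body": {
  "rows": [
    [[-1,0.32,0.95,-0.07,0],[-1,0.32,0.95,-0.07,0],[-1,0.32,0.95,-0.07,0],[-1,0.32,0.95,-0.07,0],[-1,0.32,0.95,-0.07,0]]
  ]
}}

```text
clock: 13.2
tcp_pos: [0.6815, 0.1205, 0.2343]
ee_rot: [0.001, 1.0, -0.001, -0.0]
force: [0.9, -0.2, 0.0]
gripper_width: 0.0872
gripper_force: 0.0
```

Call:
{"method": "send_rows", "body": {
  "rows": [
    [[-1,0.32,0.95,-0.07,0],[-1,0.32,0.95,-0.07,0],[-1,0.32,0.95,-0.07,0],[-1,0.32,0.95,-0.07,0],[-1,0.32,0.95,-0.07,0]]
  ]
}}

```text
clock: 13.7
tcp_pos: [0.6419, 0.2393, 0.243]
ee_rot: [0.001, 1.0, -0.001, -0.0]
force: [-0.4, -0.7, -0.5]
gripper_width: 0.0876
gripper_force: 0.0
```

Call:
{"method": "send_rows", "body": {
  "rows": [
    [[-1,0.32,0.95,-0.07,0],[-1,0.32,0.95,-0.07,0],[-1,0.32,0.95,-0.07,0],[-1,0.32,0.95,-0.07,0],[-1,0.32,0.95,-0.07,0]]
  ]
}}

```text
clock: 14.2
tcp_pos: [0.6023, 0.3581, 0.2517]
ee_rot: [0.001, 1.0, -0.001, -0.0]
force: [-0.2, 0.1, -0.2]
gripper_width: 0.0873
gripper_force: 0.0
```

Call:
{"method": "send_rows", "body": {
  "rows": [
    [[-1,0,0,0,0],[-1,0,0,0,0]]
  ]
}}

```text
clock: 14.4
tcp_pos: [0.6023, 0.358, 0.2516]
ee_rot: [0.0, 1.0, -0.001, 0.0]
force: [-0.4, -0.2, -0.5]
gripper_width: 0.0871
gripper_force: 0.0
```

```bash
python3 - <<'E'
from h import *
import pickle
w=grab('wrist','w7.png'); pickle.dump(w,open('w7.pkl','wb')); st()
# cup-on-saucer check from the w6 picture
import copy
g=copy.deepcopy(w); T=np.diag([-1.,1,-1,1]); T[:3,3]=[.7215,.0023,.2256]; M=T@g['mount']; g['P'],g['A']=M[:3,3],M[:3,:3]
print('cup expect',proj(g,[.669,-.076,.086]),'saucer expect',proj(g,[.669,-.076,.014]))
im=cv2.imread('pics/w6.png'); cr=cv2.resize(im[75:215,150:310],None,fx=3,fy=3)
l=cv2.imread('pics/w7.png')
cv2.imwrite('pics/c7.png',np.hstack([cr[:420],np.zeros((420,10,3),np.uint8),l[:420, 200:440][:, :300]]))
hs=cv2.cvtColor(w['image'],cv2.COLOR_RGB2HSV).astype(int)
m=((hs[...,2]<115)&(hs[...,0]<10)).astype(np.uint8); m[290:]=0
m=cv2.morphologyEx(m,cv2.MORPH_OPEN,np.ones((5,5)))
n,lab,stt,cen=cv2.connectedComponentsWithStats(m)
for i in range(1,n):
    if stt[i,4]>800: print(stt[i],cen[i])
E
```

```text
t14.45 tcp [602.9 357.  251.6] toolx yaw 179.9 w 87.1 F [ 1.2 -0.7 -0.2] gf 0.0 q7 0.95
cup expect [[212.14146809 154.61500846]] saucer expect [[229.36796562 148.54387662]]
[ 294  131   90   98 4764] [342.20801847 177.64042821]
```

View pics/c7.png

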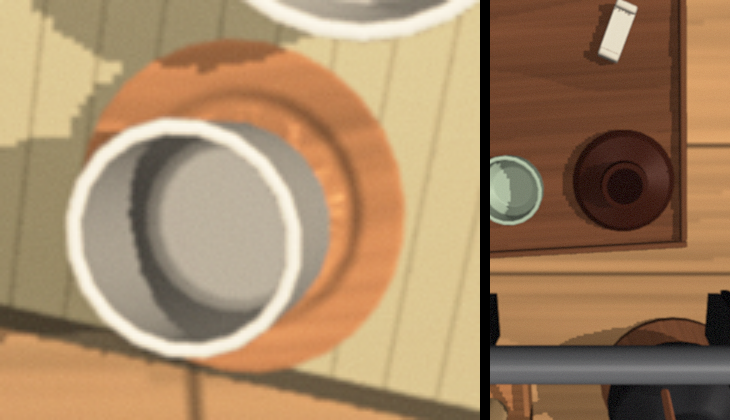

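```bash
python3 - <<'E'
from h import *
import pickle,copy
w7=pickle.load(open('w7.pkl','rb')); w3=pickle.load(open('w3.pkl','rb'))
g=copy.deepcopy(w7); T=np.diag([-1.,1,-1,1]); T[:3,3]=[.7215,.0025,.2257]; M=T@g['mount']; g['P'],g['A']=M[:3,3],M[:3,:3]
g['image']=cv2.imread('pics/w6.png')[:,:,::-1].copy()
def rim(f,c0,z,nom):
    # radial scan: sharpest change from saucer hue outward
    h=cv2.cvtColor(f['image'],cv2.COLOR_RGB2HSV).astype(int); pts=[]
    for a in np.radians(np.arange(0,360,4)):
        v=[]; rs=np.arange(nom*.85,nom*1.15,.00025)
        P=np.c_[c0[0]+rs*np.cos(a),c0[1]+rs*np.sin(a),np.full(len(rs),z)]; uv=proj(f,P)
        i=uv.round().astype(int); i[:,0]=i[:,0].clip(0,639); i[:,1]=i[:,1].clip(0,479); px=h[i[:,1],i[:,0]]
        ok=(px[:,0]<=16)&(px[:,1]>112)
        if ok[0] and not ok[-8:].any(): pts.append(P[np.where(ok)[0][-1],:2])
    p=np.array(pts); c,r=circ(p)
    for _ in range(5):
        d=np.abs(np.hypot(*(p-c).T)-r); k=d<max(.001,1.5*np.median(d)); c,r=circ(p[k])
    print('saucer',np.round(c*1e3,1),'d %.1f'%(2e3*r),k.sum(),len(p),'res %.2f'%(1e3*d[k].mean()))
for z in(.011,.014): rim(w3,(.669,-.076),z,.052); rim(g,(.666,-.076),z,.052)
h=cv2.cvtColor(g['image'],cv2.COLOR_RGB2HSV).astype(int)
m=((h[...,1]<75)).astype(np.uint8); k=np.zeros_like(m); k[110:200,165:242]=1; m*=k
# white rim ring
m2=((h[...,1]<40)&(h[...,2]>215)).astype(np.uint8)*k
c=cv2.findContours(m2,cv2.RETR_EXTERNAL,cv2.CHAIN_APPROX_NONE)[0]; c=max(c,key=cv2.contourArea); e=cv2.fitEllipse(cv2.convexHull(c)); print('cup ell',e, onz(g,e[0],.086)*1e3)
# lid
w=w7; hs=cv2.cvtColor(w['image'],cv2.COLOR_RGB2HSV).astype(int)
for n,box,th in [('lid',(275,120,400,240),105),('knob',(320,155,375,215),60)]:
    m=((hs[...,2]<th)&(hs[...,0]<12)).astype(np.uint8); k=np.zeros_like(m); k[box[1]:box[3],box[0]:box[2]]=1; m*=k
    m=cv2.morphologyEx(m,cv2.MORPH_OPEN,np.ones((3,3)))
    c=max(cv2.findContours(m,cv2.RETR_EXTERNAL,cv2.CHAIN_APPROX_NONE)[0],key=cv2.contourArea)
    e=cv2.fitEllipse(cv2.convexHull(c)); print(n,[np.round(x,1) for x in e])
    for z in (.008,.015,.03,.043): print(z,np.round(onz(w,e[0],z)[0]*1e3,1),'d %.1f'%(circ(onz(w,cv2.convexHull(c)[:,0],z))[1]*2e3))
E
```

```text
saucer [666.3 -73.4] d 102.8 72 73 res 0.27
saucer [666.1 -75.3] d 102.7 56 56 res 0.29
saucer [666.1 -73.9] d 102.2 72 73 res 0.30
saucer [665.9 -74.7] d 101.9 56 56 res 0.26
cup ell ((210.9259033203125, 153.8042755126953), (74.8479995727539, 80.06622314453125), 141.85931396484375) [[668.38552135 -76.73293298  86.        ]]
lid [array([332.1, 180.5]), array([103.5, 114.9]), np.float64(83.7)]
0.008 [584.4 378.4   8. ] d 113.2
0.015 [583.4 378.1  15. ] d 111.5
0.03 [581.4 377.4  30. ] d 107.6
0.043 [579.6 376.8  43. ] d 104.3
knob [array([333.3, 185.1]), array([34.3, 38.4]), np.float64(55.8)]
0.008 [589.2 379.7   8. ] d 38.4
0.015 [588.1 379.3  15. ] d 37.8
0.03 [585.9 378.6  30. ] d 36.5
0.043 [584. 378.  43.] d 35.3
```

The cup is about 3 mm off the saucer centre: saucer (666,-74.5), cup (668.5,-76.7). I'll mend this now by regrasping it, lifting slightly and shifting it by (-2.5, +2.2) mm.

Call:
{"method": "send_rows", "body": {
  "rows": [
    [[-1,-0.15,-0.96,0.2,0],[-1,-0.15,-0.96,0.2,0],[-1,-0.15,-0.96,0.2,0],[-1,-0.15,-0.96,0.2,0],[-1,-0.15,-0.96,0.2,0]]
  ]
}}

```text
clock: 14.95
tcp_pos: [0.6215, 0.2355, 0.2267]
ee_rot: [0.002, 1.0, -0.001, 0.0]
force: [-0.0, 0.3, 0.0]
gripper_width: 0.087
gripper_force: 0.0
```

Call:
{"method": "send_rows", "body": {
  "rows": [
    [[-1,-0.15,-0.96,0.2,0],[-1,-0.15,-0.96,0.2,0],[-1,-0.15,-0.96,0.2,0],[-1,-0.15,-0.96,0.2,0],[-1,-0.15,-0.96,0.2,0]]
  ]
}}

```text
clock: 15.45
tcp_pos: [0.6397, 0.1155, 0.2017]
ee_rot: [0.002, 1.0, -0.001, 0.0]
force: [1.2, -0.0, 0.2]
gripper_width: 0.0872
gripper_force: 0.0
```

Call:
{"method": "send_rows", "body": {
  "rows": [
    [[-1,-0.15,-0.96,0.2,0],[-1,-0.15,-0.96,0.2,0],[-1,-0.15,-0.96,0.2,0],[-1,-0.15,-0.96,0.2,0],[-1,-0.15,-0.96,0.2,0]]
  ]
}}

```text
clock: 15.95
tcp_pos: [0.6579, -0.0046, 0.1767]
ee_rot: [0.002, 1.0, -0.001, -0.0]
force: [0.3, 0.8, -0.5]
gripper_width: 0.0867
gripper_force: 0.0
```

Call:
{"method": "send_rows", "body": {
  "rows": [
    [[-1,-0.15,-0.96,0.2,0],[-1,-0.15,-0.96,0.2,0],[-1,-0.15,-0.96,0.2,0],[-1,0,0,0,0],[-1,0,0,0,0]]
  ]
}}

```text
clock: 16.45
tcp_pos: [0.6688, -0.0748, 0.1617]
ee_rot: [0.002, 1.0, -0.0, -0.0]
force: [-1.1, -0.3, -0.5]
gripper_width: 0.0871
gripper_force: 0.0
```

```bash
python3 - <<'E'
from h import *
plan(.670,-.0767,.041,180)
E
```

```text
t16.45 tcp [668.8 -74.8 161.7] toolx yaw 179.8 w 87.1 F [-1.1 -0.3 -0.5] gf 0.0 q7 1.63
shift units [-0.05 -0.07  4.83] turn units -0.03
```

Call:
{"method": "send_rows", "body": {
  "rows": [
    [[-1,0,-0.07,0.9,0],[-1,0,0,1,0],[-1,0,0,1,0],[-1,0,0,1,0],[-1,0,0,0.9,0]]
  ]
}}

```text
clock: 16.95
tcp_pos: [0.6692, -0.0727, 0.0411]
ee_rot: [-0.001, 1.0, 0.0, -0.0]
force: [0.0, 0.5, 0.1]
gripper_width: 0.0869
gripper_force: 0.0
```

Call:
{"method": "send_rows", "body": {
  "rows": [
    [[1,0,0,0,0],[1,0,0,0,0],[1,0,0,0,0],[1,0,0,0,0],[1,0,0,0,0]]
  ]
}}

```text
clock: 17.45
tcp_pos: [0.6707, -0.0746, 0.0437]
ee_rot: [-0.0, 1.0, -0.0, 0.002]
force: [0.8, -1.1, 3.6]
gripper_width: 0.0601
gripper_force: 30.0
```

Call:
{"method": "send_rows", "body": {
  "rows": [
    [[1,0,0,-0.12,0],[1,0.1,0.09,0,0],[1,0,0,0,0],[1,0,0,0.06,0],[1,0,0,0,0]]
  ]
}}

```text
clock: 17.95
tcp_pos: [0.6672, -0.0715, 0.0437]
ee_rot: [-0.0, 1.0, 0.0, 0.0]
force: [-1.0, 1.0, 1.9]
gripper_width: 0.0605
gripper_force: 30.0
```

Call:
{"method": "send_rows", "body": {
  "rows": [
    [[1,0,0,0.04,0],[1,0,0,0,0]]
  ]
}}

```text
clock: 18.15
tcp_pos: [0.6676, -0.0716, 0.0437]
ee_rot: [-0.0, 1.0, 0.0, 0.001]
force: [-1.7, 1.5, 6.4]
gripper_width: 0.0607
gripper_force: 30.0
```

Call:
{"method": "send_rows", "body": {
  "rows": [
    [[1,0,0,-0.12,0],[1,0,-0.11,0,0],[1,0,0,0,0],[1,0,0,0.08,0],[1,0,0,0,0]]
  ]
}}

```text
clock: 18.65
tcp_pos: [0.6673, -0.0753, 0.0437]
ee_rot: [0.0, 1.0, -0.0, 0.0]
force: [-0.9, 0.5, 1.9]
gripper_width: 0.0603
gripper_force: 30.0
```

Call:
{"method": "send_rows", "body": {
  "rows": [
    [[-1,0,0,0,0],[-1,0,0,0,0],[-1,0,0,0,0],[-1,0,0,-0.5,0],[-1,0,0,-1,0]]
  ]
}}

```text
clock: 19.15
tcp_pos: [0.6653, -0.0742, 0.0797]
ee_rot: [-0.0, 1.0, 0.0, -0.002]
force: [0.9, 0.0, 0.1]
gripper_width: 0.0852
gripper_force: 0.0
```

Call:
{"method": "send_rows", "body": {
  "rows": [
    [[-1,0,0,-1,0],[-1,0,0,-1,0],[-1,0,0,-1,0],[-1,-0.5,0.6,-1,0],[-1,-1,0.7,-1,0]]
  ]
}}

```text
clock: 19.65
tcp_pos: [0.7038, -0.0433, 0.2087]
ee_rot: [0.001, 1.0, -0.0, 0.0]
force: [1.3, -0.9, -0.2]
gripper_width: 0.087
gripper_force: 0.0
```

Call:
{"method": "send_rows", "body": {
  "rows": [
    [[-1,-0.5,0.9,-1,0],[-1,0,1,0,0],[-1,0,0,0,0],[-1,0,0,0,0]]
  ]
}}

```text
clock: 20.05
tcp_pos: [0.7166, 0.0059, 0.2313]
ee_rot: [-0.001, 1.0, -0.0, -0.0]
force: [1.1, -0.7, -0.7]
gripper_width: 0.0867
gripper_force: 0.0
```

```bash
cat >> h.py <<'E'
def rim(f,c0,z,nom):
    h=cv2.cvtColor(f['image'],cv2.COLOR_RGB2HSV).astype(int); pts=[]
    for a in np.radians(np.arange(0,360,4)):
        rs=np.arange(nom*.85,nom*1.15,.00025)
        P=np.c_[c0[0]+rs*np.cos(a),c0[1]+rs*np.sin(a),np.full(len(rs),z)]; i=proj(f,P).round().astype(int).clip(0,[639,479]); px=h[i[:,1],i[:,0]]
        ok=(px[:,0]<=16)&(px[:,1]>112)
        if ok[0] and not ok[-8:].any(): pts.append(P[np.where(ok)[0][-1],:2])
    p=np.array(pts); c,r=circ(p)
    for _ in range(5):
        d=np.abs(np.hypot(*(p-c).T)-r); k=d<max(.001,1.5*np.median(d)); c,r=circ(p[k])
    print('saucer',np.round(c*1e3,1),'d %.1f'%(2e3*r),k.sum(),len(p))
E
python3 - <<'E'
from h import *
w=grab('wrist','w8.png'); rim(w,(.666,-.0745),.012,.052)
h=cv2.cvtColor(w['image'],cv2.COLOR_RGB2HSV).astype(int); u=proj(w,[.667,-.075,.086])[0].astype(int)
m=((h[...,1]<40)&(h[...,2]>215)).astype(np.uint8); k=np.zeros_like(m); k[max(0,u[1]-45):u[1]+45,u[0]-46:u[0]+46]=1; m*=k
c=max(cv2.findContours(m,cv2.RETR_EXTERNAL,cv2.CHAIN_APPROX_NONE)[0],key=cv2.contourArea); e=cv2.fitEllipse(cv2.convexHull(c)); print(u,e,onz(w,e[0],.086)*1e3)
plan(.584,.377,.16,180)
E
```

```text
saucer [666.4 -74.2] d 102.7 53 53
[210 157] ((209.13458251953125, 154.4882049560547), (73.91190338134766, 78.789306640625), 142.66879272460938) [[664.63567518 -76.20391335  86.        ]]
t20.10 tcp [716.5   4.4 231. ] toolx yaw 180.0 w 87.1 F [-0.5 -0.7  0.2] gf 0.0 q7 1.52
shift units [ 5.3  14.91  2.83] turn units -0.0
```

Call:
{"method": "send_rows", "body": {
  "rows": [
    [[-1,0.35,1,0.19,0],[-1,0.35,1,0.19,0],[-1,0.35,1,0.19,0],[-1,0.35,1,0.19,0],[-1,0.35,1,0.19,0]]
  ]
}}

```text
clock: 20.6
tcp_pos: [0.6727, 0.1289, 0.2068]
ee_rot: [0.001, 1.0, -0.001, -0.0]
force: [0.7, -0.5, 0.6]
gripper_width: 0.0869
gripper_force: 0.0
```

Call:
{"method": "send_rows", "body": {
  "rows": [
    [[-1,0.35,1,0.19,0],[-1,0.35,1,0.19,0],[-1,0.35,1,0.19,0],[-1,0.35,1,0.19,0],[-1,0.35,1,0.19,0]]
  ]
}}

```text
clock: 21.1
tcp_pos: [0.6294, 0.254, 0.1831]
ee_rot: [0.001, 1.0, -0.001, -0.0]
force: [0.2, -0.4, -0.7]
gripper_width: 0.087
gripper_force: 0.0
```

Call:
{"method": "send_rows", "body": {
  "rows": [
    [[-1,0.35,1,0.19,0],[-1,0.35,1,0.19,0],[-1,0.35,1,0.19,0],[-1,0.35,1,0.19,0],[-1,0.35,1,0.19,0]]
  ]
}}

```text
clock: 21.6
tcp_pos: [0.586, 0.379, 0.1593]
ee_rot: [0.001, 1.0, -0.001, 0.0]
force: [0.5, -0.2, -0.4]
gripper_width: 0.0874
gripper_force: 0.0
```

Call:
{"method": "send_rows", "body": {
  "rows": [
    [[-1,0,0,1,0],[-1,0,0,1,0],[-1,0,0,1,0],[-1,0,0,0.8,0],[-1,0,0,0,0]]
  ]
}}

```text
clock: 22.1
tcp_pos: [0.5842, 0.3767, 0.0611]
ee_rot: [0.001, 1.0, -0.003, -0.003]
force: [-0.9, -0.4, 0.1]
gripper_width: 0.0865
gripper_force: 0.0
```

```bash
python3 - <<'E'
from h import *
w=grab('wrist','w9.png');plan(.584,.3775,.03,180)
E
```

```text
t22.15 tcp [585.4 377.9  63.2] toolx yaw 179.9 w 87.3 F [-0.8  0.4  0.2] gf 0.0 q7 0.90
shift units [ 0.05 -0.01  1.33] turn units -0.02
```

View pics/w9.png

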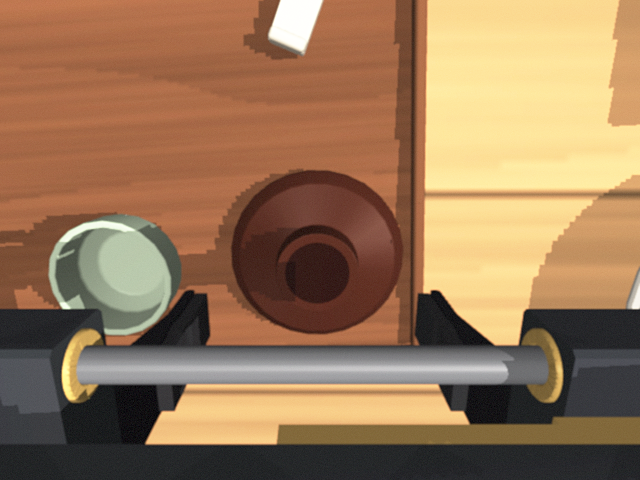

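The knob centre is at about (318,267), so the lid sits 3 mm further along +y and 2 mm along tool +x than the TCP.

Call:
{"method": "send_rows", "body": {
  "rows": [
    [[-1,0.06,0.12,0.6,0],[-1,0,0,0.5,0],[-1,0,0,0.2,0],[-1,0,0,0,0]]
  ]
}}

```text
clock: 22.55
tcp_pos: [0.5833, 0.3829, 0.031]
ee_rot: [-0.0, 1.0, -0.001, -0.001]
force: [-0.5, -0.1, -0.2]
gripper_width: 0.087
gripper_force: 0.0
```

Call:
{"method": "send_rows", "body": {
  "rows": [
    [[1,0,0,0,0],[1,0,0,0,0],[1,0,0,0,0],[1,0,0,0,0],[1,0,0,0,0]]
  ]
}}

```text
clock: 23.05
tcp_pos: [0.5841, 0.3834, 0.0324]
ee_rot: [-0.0, 1.0, 0.0, 0.0]
force: [-0.3, -0.6, -0.1]
gripper_width: 0.0548
gripper_force: 0.0
```

Call:
{"method": "send_rows", "body": {
  "rows": [
    [[1,0,0,0,0],[1,0,0,0,0]]
  ]
}}

```text
clock: 23.25
tcp_pos: [0.584, 0.3833, 0.0322]
ee_rot: [-0.0, 1.0, 0.0, 0.0]
force: [0.1, 0.5, 0.5]
gripper_width: 0.0391
gripper_force: 0.0
```

Call:
{"method": "send_rows", "body": {
  "rows": [
    [[1,0,0,0,0],[1,0,0,0,0],[1,0,0,0,0]]
  ]
}}

```text
clock: 23.55
tcp_pos: [0.584, 0.3833, 0.0321]
ee_rot: [-0.0, 1.0, 0.0, -0.0]
force: [0.2, 0.4, 0.8]
gripper_width: 0.015
gripper_force: 0.0
```

```bash
python3 - <<'E'
from h import *
w=grab('wrist','w10.png');st()
E
```

```text
t23.60 tcp [584.  383.3  32.1] toolx yaw -180.0 w 11.1 F [-0.   0.6 -0.4] gf 0.0 q7 0.90
```

View pics/w10.png

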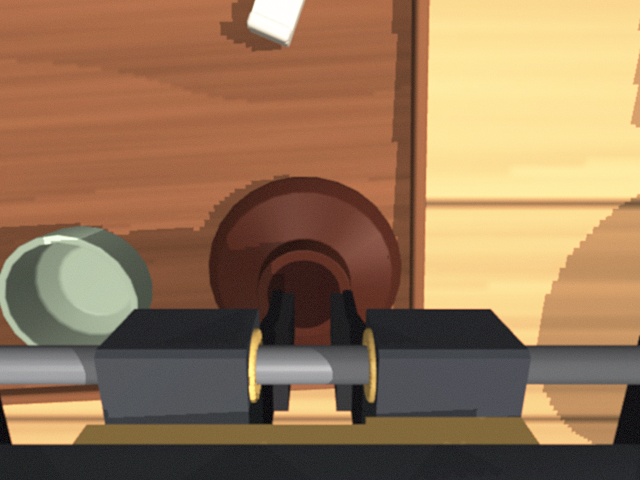

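The fingers closed to 11 mm without touching the knob, so they passed above it. The visible tips seem to end well behind the TCP. I'll open, go about 12 mm lower and try again while watching the force.

Call:
{"method": "send_rows", "body": {
  "rows": [
    [[-1,0,-0.12,0,0],[-1,0,0,0,0],[-1,0,0,0,0],[-1,0,0,0,0],[-1,0,0,0,0]]
  ]
}}

```text
clock: 24.1
tcp_pos: [0.584, 0.3804, 0.0322]
ee_rot: [-0.0, 1.0, 0.0, 0.0]
force: [-0.9, 0.2, -0.6]
gripper_width: 0.043
gripper_force: 0.0
```

Call:
{"method": "send_rows", "body": {
  "rows": [
    [[-1,0,0,0.2,0],[-1,0,0,0.2,0],[-1,0,0,0.1,0],[-1,0,0,0,0]]
  ]
}}

```text
clock: 24.5
tcp_pos: [0.5835, 0.38, 0.0187]
ee_rot: [-0.0, 1.0, -0.0, -0.001]
force: [-0.3, -0.5, 0.1]
gripper_width: 0.075
gripper_force: 0.0
```

Call:
{"method": "send_rows", "body": {
  "rows": [
    [[1,0,0,0,0],[1,0,0,0,0],[1,0,0,0,0],[1,0,0,0,0]]
  ]
}}

```text
clock: 24.9
tcp_pos: [0.5841, 0.3804, 0.0198]
ee_rot: [-0.0, 1.0, 0.0, 0.0]
force: [-0.2, -0.6, 0.0]
gripper_width: 0.0586
gripper_force: 0.0
```

Call:
{"method": "send_rows", "body": {
  "rows": [
    [[1,0,0,0,0],[1,0,0,0,0],[1,0,0,0,0]]
  ]
}}

```text
clock: 25.2
tcp_pos: [0.584, 0.3803, 0.0197]
ee_rot: [-0.0, 1.0, 0.0, 0.0]
force: [-0.6, -0.8, -0.0]
gripper_width: 0.0349
gripper_force: 0.0
```

Call:
{"method": "send_rows", "body": {
  "rows": [
    [[-1,0,0,0,0],[-1,0,0,0,0],[-1,0,0,0,0],[-1,0,0,0,0],[-1,0,0,0,0]]
  ]
}}

```text
clock: 25.7
tcp_pos: [0.584, 0.3803, 0.0196]
ee_rot: [-0.0, 1.0, 0.0, 0.0]
force: [-0.5, 0.3, 0.2]
gripper_width: 0.0669
gripper_force: 0.0
```

Call:
{"method": "send_rows", "body": {
  "rows": [
    [[-1,0,0,0.2,0],[-1,0,0,0.15,0],[-1,0,0,0.1,0],[-1,0,0,0,0]]
  ]
}}

```text
clock: 26.1
tcp_pos: [0.5836, 0.38, 0.0076]
ee_rot: [-0.0, 1.0, -0.0, -0.001]
force: [0.1, -0.4, -0.2]
gripper_width: 0.0862
gripper_force: 0.0
```

Call:
{"method": "send_rows", "body": {
  "rows": [
    [[1,0,0,0,0],[1,0,0,0,0],[1,0,0,0,0],[1,0,0,0,0]]
  ]
}}

```text
clock: 26.5
tcp_pos: [0.5841, 0.3804, 0.0086]
ee_rot: [-0.0, 1.0, 0.0, 0.0]
force: [0.3, -0.6, 0.4]
gripper_width: 0.0624
gripper_force: 0.0
```

Call:
{"method": "send_rows", "body": {
  "rows": [
    [[1,0,0,0,0],[1,0,0,0,0],[1,0,0,0,0]]
  ]
}}

```text
clock: 26.8
tcp_pos: [0.5841, 0.3804, 0.0085]
ee_rot: [-0.0, 1.0, 0.0, 0.0]
force: [-0.1, 0.1, -0.4]
gripper_width: 0.039
gripper_force: 0.0
```

```bash
python3 - <<'E'
from h import *
w=grab('wrist','w11.png');st()
# triangulate knob hollow (dark disc) between side and top cameras vs expected
t=grab('top'); s=grab('side'); cv2.imwrite('pics/side2.png',cv2.resize(s['image'][90:240,170:350,::-1],None,fx=4,fy=4))
E
```

```text
t26.85 tcp [584.  380.3   8.4] toolx yaw -180.0 w 35.2 F [0.2 0.  0.6] gf 0.0 q7 0.90
```

```bash
python3 - <<'E'
import cv2,numpy as np
a=cv2.imread('pics/w11.png')[150:450,150:500]; b=cv2.imread('pics/side2.png'); b=cv2.resize(b,(430,358))
h=np.zeros((358,790,3),np.uint8); h[:300,:350]=a; h[:,360:]=b; cv2.imwrite('pics/c11.png',h)
E
```

```text
(no output)
```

View pics/c11.png

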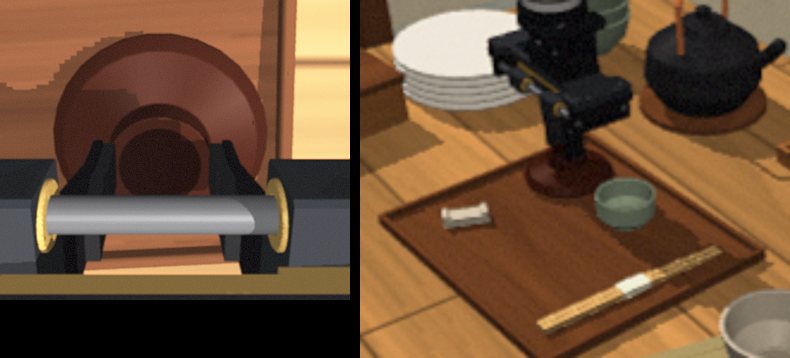

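In the picture the fingers are now beside the knob. I'll keep closing.

Call:
{"method": "send_rows", "body": {
  "rows": [
    [[1,0,0,0,0],[1,0,0,0,0],[1,0,0,0,0]]
  ]
}}

```text
clock: 27.25
tcp_pos: [0.584, 0.3803, 0.0084]
ee_rot: [-0.0, 1.0, 0.0, -0.0]
force: [0.2, -0.2, -0.8]
gripper_width: 0.0042
gripper_force: 0.0
```

Call:
{"method": "send_rows", "body": {
  "rows": [
    [[1,0,0,0.1,0],[1,0,0,0.1,0],[1,0,0,0,0]]
  ]
}}

```text
clock: 27.55
tcp_pos: [0.5844, 0.3818, 0.008]
ee_rot: [-0.0, 1.0, 0.001, 0.001]
force: [-5.4, -3.4, 20.5]
gripper_width: 0.0008
gripper_force: 10.3
```

```bash
python3 - <<'E'
from h import *
s,m,y=st(); print(s['joint_positions'],s['ee_rot'])
w=grab('wrist','w12.png'); t=grab('top','t2.png'); sd=grab('side','s2.png')
p=s['tcp_pos']
for n,f in(('wrist',w),('top',t),('side',sd)): print(n,'tcp px',proj(f,p).round(1),'40 above',proj(f,p+[0,0,.04]).round(1),'lid knob top',proj(f,[.584,.380,.043]).round(1))
a=w['image'][170:450,200:430,::-1]; b=cv2.resize(sd['image'][80:200,210:320,::-1],None,fx=4.2,fy=4.2)
h=np.zeros((504,700,3),np.uint8); h[:280,:230]=a; h[:b.shape[0],235:235+b.shape[1]]=b[:, :465]; cv2.imwrite('pics/c12.png',h)
E
```

```text
t27.55 tcp [584.4 381.8   8. ] toolx yaw -180.0 w 0.8 F [-5.4 -3.4 20.5] gf 10.3 q7 0.90
[-0.60151353  0.6786029  -0.05537665  1.61813752  0.04517445  0.84391037
  0.89684766] [-3.23413890e-04  9.99999220e-01  1.05876344e-03  5.78539766e-04]
wrist tcp px [[312.2 283.4]] 40 above [[312.4 319.6]] lid knob top [[308.2 313.5]]
top tcp px [[127.8 208.9]] 40 above [[118.8 205.9]] lid knob top [[120.8 206.5]]
side tcp px [[256.6 163. ]] 40 above [[255.5 150.6]] lid knob top [[255.9 152.5]]
```

View pics/c12.png

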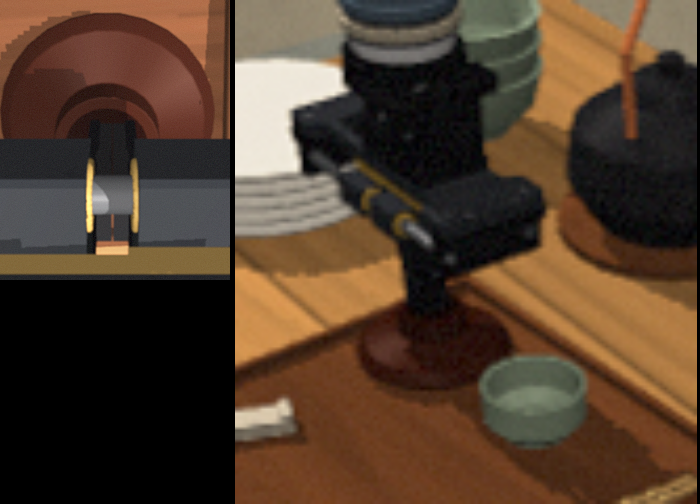

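Contact came at 20 N with TCP z at 8 mm. In the side view the finger ends are at row 154, about 32 mm above the projected TCP (row 163). So the physical tips lie about 32 mm behind the reported TCP, and I'll use that from here on. I'll open and grip the knob lower.

Call:
{"method": "send_rows", "body": {
  "rows": [
    [[-1,0,0,-0.5,0],[-1,0,0,0,0],[-1,0,0,0,0],[-1,0,0,0,0],[-1,0,0,0,0]]
  ]
}}

```text
clock: 28.2
tcp_pos: [0.5836, 0.3799, 0.0149]
ee_rot: [-0.0, 1.0, -0.0, -0.001]
force: [-0.0, -1.0, 0.1]
gripper_width: 0.0327
gripper_force: 0.0
```

Call:
{"method": "send_rows", "body": {
  "rows": [
    [[-1,0,0,0,0],[-1,0,0,0,0],[-1,0,0,0.4,0],[-1,0,0,0.2,0],[-1,0,0,0,0]]
  ]
}}

```text
clock: 28.7
tcp_pos: [0.583, 0.3796, -0.0008]
ee_rot: [-0.0, 1.0, -0.001, -0.001]
force: [-0.4, -0.3, 0.2]
gripper_width: 0.0723
gripper_force: 0.0
```

```bash
python3 - <<'E'
from h import *
plan(.584,.380,0,180)
E
```

```text
t28.70 tcp [583.  379.6  -0.8] toolx yaw -180.0 w 72.3 F [-0.4 -0.3  0.2] gf 0.0 q7 0.90
shift units [-0.04  0.01 -0.03] turn units 0.0
```

Call:
{"method": "send_rows", "body": {
  "rows": [
    [[1,0,0,0,0],[1,0,0,0,0],[1,0,0,0,0],[1,0,0,0,0],[1,0,0,0,0]]
  ]
}}

```text
clock: 29.2
tcp_pos: [0.5841, 0.3804, 0.0011]
ee_rot: [-0.0, 1.0, 0.0, 0.0]
force: [-0.3, 0.3, -0.3]
gripper_width: 0.0483
gripper_force: 0.0
```

Call:
{"method": "send_rows", "body": {
  "rows": [
    [[1,0,0,0,0],[1,0,0,0,0]]
  ]
}}

```text
clock: 29.4
tcp_pos: [0.5841, 0.3803, 0.001]
ee_rot: [-0.0, 1.0, 0.0, 0.0]
force: [0.3, -0.8, 0.8]
gripper_width: 0.0442
gripper_force: 29.9
```

Lid knob gripped (44 mm, 30 N). Lift and carry it over.

Call:
{"method": "send_rows", "body": {
  "rows": [
    [[1,0,0,-0.5,0],[1,0,0,-1,0],[1,0,0,-1,0],[1,0,0,-1,0],[1,0,-0.5,-0.5,0]]
  ]
}}

```text
clock: 29.9
tcp_pos: [0.5845, 0.3708, 0.1043]
ee_rot: [-0.002, 1.0, 0.002, 0.002]
force: [-0.1, 0.8, -0.8]
gripper_width: 0.044
gripper_force: 29.9
```

Call:
{"method": "send_rows", "body": {
  "rows": [
    [[1,0.11,-1,0,0],[1,0.11,-1,0,0],[1,0.11,-1,0,0],[1,0.11,-1,0,0],[1,0.11,-1,0,0]]
  ]
}}

```text
clock: 30.4
tcp_pos: [0.5697, 0.2404, 0.1008]
ee_rot: [0.0, 1.0, -0.0, -0.0]
force: [-0.1, 0.1, -1.2]
gripper_width: 0.0438
gripper_force: 29.9
```

Call:
{"method": "send_rows", "body": {
  "rows": [
    [[1,0.11,-1,0,0],[1,0.11,-1,0,0],[1,0.11,-1,0,0],[1,0.11,-1,0,0],[1,0.11,-1,0,0]]
  ]
}}

```text
clock: 30.9
tcp_pos: [0.5558, 0.1155, 0.1008]
ee_rot: [0.0, 1.0, -0.0, -0.0]
force: [0.1, 0.5, -0.9]
gripper_width: 0.0442
gripper_force: 29.9
```

Call:
{"method": "send_rows", "body": {
  "rows": [
    [[1,0.11,-1,0,0],[1,0.11,-1,0,0],[1,0.11,-1,0,0],[1,0.11,-1,0,0],[1,0.11,-1,0,0]]
  ]
}}

```text
clock: 31.4
tcp_pos: [0.5418, -0.0092, 0.1009]
ee_rot: [0.0, 1.0, -0.0, -0.0]
force: [0.7, -0.6, -1.5]
gripper_width: 0.0441
gripper_force: 29.9
```

Call:
{"method": "send_rows", "body": {
  "rows": [
    [[1,0.11,-1,0,0],[1,0.11,-1,0,0],[1,0.11,-1,0,0],[1,0.11,-1,0,0],[1,0.11,-1,0,0]]
  ]
}}

```text
clock: 31.9
tcp_pos: [0.5279, -0.134, 0.1009]
ee_rot: [0.0, 1.0, -0.0, -0.0]
force: [0.0, 0.0, -0.3]
gripper_width: 0.0442
gripper_force: 29.9
```

Call:
{"method": "send_rows", "body": {
  "rows": [
    [[1,0.11,-1,0,0],[1,0.11,-1,0,0],[1,0.11,-1,0,0],[1,0.11,-1,0,0],[1,0,0,0,0]]
  ]
}}

```text
clock: 32.4
tcp_pos: [0.5159, -0.2375, 0.101]
ee_rot: [0.003, 1.0, -0.001, -0.0]
force: [-0.9, -0.2, -1.3]
gripper_width: 0.0443
gripper_force: 29.9
```

```bash
python3 - <<'E'
from h import *
w=grab('wrist','w13.png');plan(.516,-.245,.054,180)
h=cv2.cvtColor(w['image'],cv2.COLOR_RGB2HSV).astype(int)
m=((h[...,2]<120)&(h[...,0]<12)&(h[...,1]>90)).astype(np.uint8); m[:100]=0; m[290:]=0; m=cv2.morphologyEx(m,cv2.MORPH_OPEN,np.ones((5,5)))
n,l,s,c=cv2.connectedComponentsWithStats(m)
print(s[s[:,4]>500])
E
```

```text
t32.45 tcp [ 516.6 -234.8  100.8] toolx yaw 179.7 w 44.3 F [-0.3  0.8 -0.6] gf 29.9 q7 1.96
shift units [ 0.02 -0.4   1.87] turn units -0.04
[[     0      0    640    480 289408]
 [   203    172    219    118  17792]]
```

Call:
{"method": "send_rows", "body": {
  "rows": [
    [[1,0.02,-0.4,0,0],[1,0,0,0.8,0],[1,0,0,0.7,0],[1,0,0,0,0],[1,0,0,0,0]]
  ]
}}

```text
clock: 32.95
tcp_pos: [0.5177, -0.2418, 0.0634]
ee_rot: [-0.001, 1.0, 0.0, -0.0]
force: [0.1, 0.3, -0.9]
gripper_width: 0.0443
gripper_force: 29.9
```

```bash
python3 - <<'E'
from h import *
w=grab('wrist','w14.png');plan(.516,-.245,.054,180)
E
```

```text
t33.00 tcp [ 518.3 -242.1   64. ] toolx yaw -179.9 w 44.2 F [ 0.4 -0.7 -0.5] gf 29.9 q7 1.98
shift units [ 0.09 -0.12  0.4 ] turn units 0.01
```

Call:
{"method": "send_rows", "body": {
  "rows": [
    [[1,0,0,0.2,0],[1,0,0,0,0]]
  ]
}}

```text
clock: 33.2
tcp_pos: [0.5178, -0.2421, 0.0585]
ee_rot: [-0.0, 1.0, 0.0, 0.0]
force: [-0.4, 0.0, -0.4]
gripper_width: 0.0445
gripper_force: 29.9
```

Call:
{"method": "send_rows", "body": {
  "rows": [
    [[1,0,0,0.08,0],[1,0,0,0,0]]
  ]
}}

```text
clock: 33.4
tcp_pos: [0.5177, -0.2422, 0.0563]
ee_rot: [-0.0, 1.0, 0.0, -0.0]
force: [0.6, 0.1, -2.0]
gripper_width: 0.044
gripper_force: 29.9
```

Call:
{"method": "send_rows", "body": {
  "rows": [
    [[1,0.07,-0.12,0,0],[1,0,0,0,0],[1,0,0,0,0]]
  ]
}}

```text
clock: 33.7
tcp_pos: [0.5159, -0.2455, 0.0564]
ee_rot: [0.0, 1.0, -0.0, 0.0]
force: [0.8, -0.2, -1.2]
gripper_width: 0.044
gripper_force: 29.9
```

Call:
{"method": "send_rows", "body": {
  "rows": [
    [[1,0,0,0.06,0],[1,0,0,0,0]]
  ]
}}

```text
clock: 33.9
tcp_pos: [0.5159, -0.2451, 0.0546]
ee_rot: [-0.0, 1.0, 0.0, -0.0]
force: [-1.0, -0.2, -1.2]
gripper_width: 0.0442
gripper_force: 29.9
```

Call:
{"method": "send_rows", "body": {
  "rows": [
    [[1,0,0,0.06,0],[1,0,0,0,0]]
  ]
}}

```text
clock: 34.1
tcp_pos: [0.5162, -0.2452, 0.054]
ee_rot: [-0.0, 1.0, 0.0, 0.0]
force: [-1.2, 1.0, 3.5]
gripper_width: 0.0441
gripper_force: 30.1
```

Contact at TCP z 54 mm, as predicted. I'll release, rise and check.

Call:
{"method": "send_rows", "body": {
  "rows": [
    [[-1,0,0,0,0],[-1,0,0,0,0],[-1,0,0,0,0],[-1,0,0,0,0],[-1,0,0,-0.6,0]]
  ]
}}

```text
clock: 34.6
tcp_pos: [0.5144, -0.2445, 0.0666]
ee_rot: [-0.0, 1.0, 0.001, -0.002]
force: [-0.7, -0.3, -0.1]
gripper_width: 0.0762
gripper_force: 0.0
```

Call:
{"method": "send_rows", "body": {
  "rows": [
    [[-1,0,0,-1,0],[-1,0,0,-1,0],[-1,-0.3,0.3,-1,0],[-1,-1,1,-1,0],[-1,-1,1,-1,0]]
  ]
}}

```text
clock: 35.1
tcp_pos: [0.5736, -0.1879, 0.1945]
ee_rot: [0.001, 1.0, -0.0, 0.0]
force: [1.1, 0.5, 0.0]
gripper_width: 0.0868
gripper_force: 0.0
```

Call:
{"method": "send_rows", "body": {
  "rows": [
    [[-1,-1,1,-1,0],[-1,0,1,-0.5,0],[-1,0,0,0,0],[-1,0,0,0,0]]
  ]
}}

```text
clock: 35.5
tcp_pos: [0.5981, -0.1377, 0.2306]
ee_rot: [-0.001, 1.0, -0.0, -0.0]
force: [-0.8, -0.7, 0.7]
gripper_width: 0.0872
gripper_force: 0.0
```

```bash
python3 - <<'E'
from h import *
import pickle
w=grab('wrist','w15.png'); pickle.dump(w,open('w15.pkl','wb')); st()
h=cv2.cvtColor(w['image'],cv2.COLOR_RGB2HSV).astype(int)
def hull(box,fn):
    m=fn(h).astype(np.uint8); k=np.zeros_like(m); k[max(0,box[1]):box[3],max(0,box[0]):box[2]]=1; m*=k
    m=cv2.morphologyEx(m,cv2.MORPH_OPEN,np.ones((3,3)))
    c=max(cv2.findContours(m,cv2.RETR_EXTERNAL,cv2.CHAIN_APPROX_NONE)[0],key=cv2.contourArea); return cv2.convexHull(c)[:,0]
u=proj(w,[.516,-.245,.066])[0].astype(int); print('lid px',u)
c=hull((u[0]-75,u[1]-75,u[0]+75,u[1]+75),lambda h:(h[...,0]<13)&(h[...,1]>105)&(h[...,2]<125))
print(c.min(0),c.max(0)); p,r=circ(onz(w,c,.067)); print('lid',np.round(p*1e3,1),'d',2e3*r)
u=proj(w,[.564,-.03,.061])[0].astype(int); print('rice px',u)
c=hull((u[0]-75,u[1]-75,u[0]+75,u[1]+75),lambda h:h[...,1]<50); p,r=circ(onz(w,c,.061)); print('rice',c.min(0),c.max(0),np.round(p*1e3,1),'d',2e3*r)
print('rim/dark sample',h[u[1],u[0]])
plan(.5895,.2645,.15,180)
E
```

```text
t35.55 tcp [ 597.5 -138.9  230.1] toolx yaw 180.0 w 87.3 F [-0.6 -0.4 -0. ] gf 0.0 q7 1.75
lid px [181 115]
[118  47] [244 178]
lid [ 516.5 -245. ] d 103.44193740309015
rice px [437 173]
rice [374 108] [499 234] [563.8 -30.5] d 108.16943788656474
rim/dark sample [ 17  56 164]
t35.55 tcp [ 597.5 -138.9  230.1] toolx yaw 180.0 w 87.3 F [-0.6 -0.4 -0. ] gf 0.0 q7 1.75
shift units [ 0.33 16.14  3.19] turn units -0.01
```

The lid is seated at (516.5,-245), matching the bowl. Next is the pickle bowl, gripped along the mat's x: turn 102.6° and carry over to the tray.

Call:
{"method": "send_rows", "body": {
  "rows": [
    [[-1,0,0,0,1],[-1,0,0,0,1],[-1,0,0,0,1],[-1,0,0,0,1],[-1,0,0,0,1]]
  ]
}}

```text
clock: 36.05
tcp_pos: [0.5971, -0.14, 0.2296]
ee_rot: [0.262, 0.965, -0.001, -0.001]
force: [-0.0, 0.6, 0.8]
gripper_width: 0.087
gripper_force: 0.0
```

Call:
{"method": "send_rows", "body": {
  "rows": [
    [[-1,0,0,0,1],[-1,0,0,0,1],[-1,0,0,0,1],[-1,0,0,0,1],[-1,0,0,0,1]]
  ]
}}

```text
clock: 36.55
tcp_pos: [0.5972, -0.14, 0.2297]
ee_rot: [0.503, 0.864, -0.001, -0.001]
force: [-0.9, -0.2, 0.1]
gripper_width: 0.087
gripper_force: 0.0
```

Call:
{"method": "send_rows", "body": {
  "rows": [
    [[-1,0,0,0,1],[-1,0,0,0,1],[-1,0,0,0,1],[-1,0,0,0,1],[-1,0,0,0,1]]
  ]
}}

```text
clock: 37.05
tcp_pos: [0.5971, -0.1399, 0.2297]
ee_rot: [0.71, 0.704, -0.001, -0.001]
force: [-0.0, 0.4, 0.1]
gripper_width: 0.087
gripper_force: 0.0
```

Call:
{"method": "send_rows", "body": {
  "rows": [
    [[-1,0,0,0,1],[-1,0,0,0,1],[-1,0,0,0,0.1],[-1,0,0,0,0],[-1,0,0,0,0]]
  ]
}}

```text
clock: 37.55
tcp_pos: [0.598, -0.1384, 0.2305]
ee_rot: [0.78, 0.625, -0.0, -0.0]
force: [0.3, -0.2, 0.2]
gripper_width: 0.0873
gripper_force: 0.0
```

Call:
{"method": "send_rows", "body": {
  "rows": [
    [[-1,0.98,-0.24,0.1,0],[-1,0.98,-0.24,0.1,0],[-1,0.98,-0.24,0.1,0],[-1,0.98,-0.24,0.1,0],[-1,0.98,-0.24,0.1,0]]
  ]
}}

```text
clock: 38.05
tcp_pos: [0.5957, -0.0109, 0.2182]
ee_rot: [0.78, 0.626, 0.0, 0.0]
force: [0.5, 1.1, -0.2]
gripper_width: 0.0871
gripper_force: 0.0
```

Call:
{"method": "send_rows", "body": {
  "rows": [
    [[-1,0.98,-0.24,0.1,0],[-1,0.98,-0.24,0.1,0],[-1,0.98,-0.24,0.1,0],[-1,0.98,-0.24,0.1,0],[-1,0.98,-0.24,0.1,0]]
  ]
}}

```text
clock: 38.55
tcp_pos: [0.5932, 0.1152, 0.2058]
ee_rot: [0.78, 0.626, 0.0, -0.0]
force: [0.4, 0.3, -0.7]
gripper_width: 0.0869
gripper_force: 0.0
```

Call:
{"method": "send_rows", "body": {
  "rows": [
    [[-1,0.98,-0.24,0.1,0],[-1,0.98,-0.24,0.1,0],[-1,0,0,0,0],[-1,0,0,0,0]]
  ]
}}

```text
clock: 38.95
tcp_pos: [0.5921, 0.1647, 0.2007]
ee_rot: [0.78, 0.626, -0.0, 0.0]
force: [0.1, -1.3, -0.6]
gripper_width: 0.0873
gripper_force: 0.0
```

```bash
python3 - <<'E'
from h import *
w=grab('wrist','w16.png'); plan(.5895,.2645,.06,77.4)
h=cv2.cvtColor(w['image'],cv2.COLOR_RGB2HSV).astype(int)
u=proj(w,[.5895,.2645,.041])[0].astype(int); print(u,h[u[1],u[0]])
m=((h[...,1]<95)&(h[...,0]>25)&(h[...,2]>60)).astype(np.uint8); k=np.zeros_like(m); k[max(0,u[1]-70):min(290,u[1]+70),u[0]-70:u[0]+70]=1; m*=k
c=max(cv2.findContours(m,cv2.RETR_EXTERNAL,cv2.CHAIN_APPROX_NONE)[0],key=cv2.contourArea); c=cv2.convexHull(c)[:,0]
print(c.min(0),c.max(0)); 
for z in(.035,.041,.047): p,r=circ(onz(w,c,z)); print(z,'pickle',np.round(p*1e3,1),'d',round(2e3*r,1))
E
```

```text
t39.00 tcp [592.4 163.5 200.9] toolx yaw 77.4 w 87.5 F [-0.9  0.5  0.3] gf 0.0 q7 -0.47
shift units [ 3.92 -1.    5.63] turn units -0.0
[282  94] [ 48  35 176]
[241  48] [325 137]
0.035 pickle [589.6 265.2] d 68.5
0.041 pickle [589.9 264.8] d 67.4
0.047 pickle [590.2 264.4] d 66.3
```

Call:
{"method": "send_rows", "body": {
  "rows": [
    [[-1,0.8,-0.2,0.6,0],[-1,0.8,-0.2,1,0],[-1,0.8,-0.2,1,0],[-1,0.8,-0.2,1,0],[-1,0.75,-0.2,1,0]]
  ]
}}

```text
clock: 39.5
tcp_pos: [0.5891, 0.2674, 0.0843]
ee_rot: [0.781, 0.625, -0.0, -0.0]
force: [-0.7, 0.4, 0.8]
gripper_width: 0.0871
gripper_force: 0.0
```

Call:
{"method": "send_rows", "body": {
  "rows": [
    [[-1,0,0,1,0],[-1,0,0,1,0],[-1,0,0,0.8,0],[-1,0,0,0,0],[-1,0,0,0,0]]
  ]
}}

```text
clock: 40.0
tcp_pos: [0.5894, 0.2665, 0.0157]
ee_rot: [0.781, 0.625, -0.0, -0.0]
force: [0.8, -0.1, 0.6]
gripper_width: 0.087
gripper_force: 0.0
```

```bash
python3 - <<'E'
from h import *
plan(.5898,.2649,-.010,77.4)
E
```

```text
t40.00 tcp [589.4 266.5  15.7] toolx yaw 77.4 w 87.0 F [ 0.8 -0.1  0.6] gf 0.0 q7 -0.58
shift units [-0.06  0.03  1.03] turn units -0.0
```

Call:
{"method": "send_rows", "body": {
  "rows": [
    [[-1,-0.06,0.03,0.5,0],[-1,0,0,0.3,0],[-1,0,0,0.2,0],[-1,0,0,0,0]]
  ]
}}

```text
clock: 40.4
tcp_pos: [0.5891, 0.2649, -0.0099]
ee_rot: [0.78, 0.625, -0.001, -0.0]
force: [-0.0, 0.3, -0.3]
gripper_width: 0.0865
gripper_force: 0.0
```

Call:
{"method": "send_rows", "body": {
  "rows": [
    [[1,0,0,0,0],[1,0,0,0,0],[1,0,0,0,0],[1,0,0,0,0],[1,0,0,0,0]]
  ]
}}

```text
clock: 40.9
tcp_pos: [0.5901, 0.2653, -0.0087]
ee_rot: [0.78, 0.625, 0.0, 0.0]
force: [0.0, 0.6, 2.3]
gripper_width: 0.0667
gripper_force: 30.0
```

```bash
python3 - <<'E'
from h import *
plan(.540,-.1376,.08,77.4)
E
```

```text
t40.90 tcp [590.1 265.3  -8.7] toolx yaw 77.4 w 66.7 F [0.  0.6 2.3] gf 30.0 q7 -0.57
shift units [-16.16   1.56  -3.56] turn units 0.0
```

Call:
{"method": "send_rows", "body": {
  "rows": [
    [[1,0,0,-0.6,0],[1,0,0,-1,0],[1,0,0,-1,0],[1,0,0,-1,0],[1,0,0,0,0]]
  ]
}}

```text
clock: 41.4
tcp_pos: [0.5926, 0.2663, 0.0857]
ee_rot: [0.78, 0.625, 0.004, 0.001]
force: [1.0, -0.0, -0.7]
gripper_width: 0.0666
gripper_force: 30.0
```

Call:
{"method": "send_rows", "body": {
  "rows": [
    [[1,-0.95,0.09,0,0],[1,-0.95,0.09,0,0],[1,-0.95,0.09,0,0],[1,-0.95,0.09,0,0],[1,-0.95,0.09,0,0]]
  ]
}}

```text
clock: 41.9
tcp_pos: [0.5739, 0.1457, 0.0804]
ee_rot: [0.78, 0.625, -0.001, -0.0]
force: [0.5, -0.7, -1.1]
gripper_width: 0.0666
gripper_force: 30.0
```

Call:
{"method": "send_rows", "body": {
  "rows": [
    [[1,-0.95,0.09,0,0],[1,-0.95,0.09,0,0],[1,-0.95,0.09,0,0],[1,-0.95,0.09,0,0],[1,-0.95,0.09,0,0]]
  ]
}}

```text
clock: 42.4
tcp_pos: [0.5591, 0.0275, 0.0805]
ee_rot: [0.78, 0.625, -0.0, -0.0]
force: [0.7, 0.3, -0.9]
gripper_width: 0.0667
gripper_force: 30.0
```

Call:
{"method": "send_rows", "body": {
  "rows": [
    [[1,-0.95,0.09,0,0],[1,-0.95,0.09,0,0],[1,-0.95,0.09,0,0],[1,-0.95,0.09,0,0],[1,-0.95,0.09,0,0]]
  ]
}}

```text
clock: 42.9
tcp_pos: [0.5442, -0.0907, 0.0805]
ee_rot: [0.78, 0.625, -0.0, -0.0]
force: [-0.1, 0.7, -0.7]
gripper_width: 0.0664
gripper_force: 30.0
```

Call:
{"method": "send_rows", "body": {
  "rows": [
    [[1,-0.95,0.09,0,0],[1,-0.95,0.09,0,0],[1,0,0,0,0],[1,0,0,0,0],[1,0,0,0,0]]
  ]
}}

```text
clock: 43.4
tcp_pos: [0.5391, -0.1357, 0.0806]
ee_rot: [0.78, 0.626, 0.0, -0.001]
force: [-0.7, 0.3, -1.0]
gripper_width: 0.0669
gripper_force: 30.0
```

```bash
python3 - <<'E'
from h import *
plan(.540,-.1376,-.010,77.4)
E
```

```text
t43.40 tcp [ 539.1 -135.7   80.6] toolx yaw 77.5 w 66.9 F [-0.7  0.3 -1. ] gf 30.0 q7 0.10
shift units [-0.07  0.05  3.62] turn units 0.02
```

Call:
{"method": "send_rows", "body": {
  "rows": [
    [[1,-0.06,0.05,1,0],[1,0,0,1,0],[1,0,0,0.9,0],[1,0,0,0.4,0],[1,0,0,0,0]]
  ]
}}

```text
clock: 43.9
tcp_pos: [0.5391, -0.1376, -0.0029]
ee_rot: [0.78, 0.626, -0.001, -0.001]
force: [-0.5, -0.5, -1.0]
gripper_width: 0.0667
gripper_force: 30.0
```

Call:
{"method": "send_rows", "body": {
  "rows": [
    [[1,0,0,0.15,0],[1,0,0,0.1,0],[1,0,0,0,0]]
  ]
}}

```text
clock: 44.2
tcp_pos: [0.5405, -0.1389, -0.0074]
ee_rot: [0.78, 0.625, 0.0, 0.0]
force: [0.3, -0.5, -0.7]
gripper_width: 0.0666
gripper_force: 30.0
```

Call:
{"method": "send_rows", "body": {
  "rows": [
    [[1,0,0,0.06,0],[1,0,0,0,0]]
  ]
}}

```text
clock: 44.4
tcp_pos: [0.5402, -0.139, -0.0091]
ee_rot: [0.78, 0.625, 0.0, 0.0]
force: [0.1, 0.1, -0.4]
gripper_width: 0.0667
gripper_force: 30.0
```

Call:
{"method": "send_rows", "body": {
  "rows": [
    [[1,0.06,0,0.06,0],[1,0,0,0,0]]
  ]
}}

```text
clock: 44.6
tcp_pos: [0.5403, -0.1372, -0.011]
ee_rot: [0.78, 0.625, 0.0, -0.0]
force: [-0.2, -0.1, -1.0]
gripper_width: 0.0669
gripper_force: 30.0
```

Call:
{"method": "send_rows", "body": {
  "rows": [
    [[1,0,0,0.06,0],[1,0,0,0,0]]
  ]
}}

```text
clock: 44.8
tcp_pos: [0.5406, -0.1374, -0.0118]
ee_rot: [0.78, 0.625, 0.0, -0.0]
force: [-1.3, -0.3, 4.5]
gripper_width: 0.0667
gripper_force: 30.0
```

Call:
{"method": "send_rows", "body": {
  "rows": [
    [[-1,0,0,0,0],[-1,0,0,0,0],[-1,0,0,0,0],[-1,0,0,-0.6,0],[-1,0,0,-1,0]]
  ]
}}

```text
clock: 45.3
tcp_pos: [0.539, -0.1373, 0.0273]
ee_rot: [0.78, 0.625, -0.001, -0.001]
force: [0.5, 0.4, 0.2]
gripper_width: 0.0863
gripper_force: 0.0
```

Call:
{"method": "send_rows", "body": {
  "rows": [
    [[-1,0,0,-1,0],[-1,0,0,-1,0],[-1,0,0,-1,-0.5],[-1,0,0,-1,-1],[-1,0,0,-1,-1]]
  ]
}}

```text
clock: 45.8
tcp_pos: [0.5403, -0.1377, 0.1548]
ee_rot: [0.691, 0.723, 0.0, 0.001]
force: [0.6, -0.2, -0.1]
gripper_width: 0.0872
gripper_force: 0.0
```

Call:
{"method": "send_rows", "body": {
  "rows": [
    [[-1,0,0,-1,-1],[-1,0,0,-0.5,-1],[-1,0,0,0,-1],[-1,0,0,0,-1],[-1,0,0,0,-1]]
  ]
}}

```text
clock: 46.3
tcp_pos: [0.5403, -0.1378, 0.1914]
ee_rot: [0.48, 0.877, 0.0, 0.001]
force: [-0.3, 0.6, 0.9]
gripper_width: 0.0872
gripper_force: 0.0
```

Call:
{"method": "send_rows", "body": {
  "rows": [
    [[-1,0,0,0,-1],[-1,0,0,0,-1],[-1,0,0,0,-1],[-1,0,0,0,-1],[-1,0,0,0,-1]]
  ]
}}

```text
clock: 46.8
tcp_pos: [0.5402, -0.1378, 0.1911]
ee_rot: [0.236, 0.972, -0.0, 0.0]
force: [0.2, -0.4, -1.2]
gripper_width: 0.087
gripper_force: 0.0
```

Call:
{"method": "send_rows", "body": {
  "rows": [
    [[-1,0,0,0,-1],[-1,0,0,0,0]]
  ]
}}

```text
clock: 47.0
tcp_pos: [0.5403, -0.1378, 0.1911]
ee_rot: [0.188, 0.982, -0.0, 0.001]
force: [-0.1, 0.1, -0.6]
gripper_width: 0.0873
gripper_force: 0.0
```

```bash
python3 - <<'E'
from h import *
plan(.50,.33,.20,158.4)
E
```

```text
t47.00 tcp [ 540.3 -137.8  191.1] toolx yaw 158.4 w 87.3 F [-0.1  0.1 -0.6] gf 0.0 q7 1.39
shift units [ 8.39 16.8  -0.36] turn units -0.0
```

Call:
{"method": "send_rows", "body": {
  "rows": [
    [[-1,0.49,0.99,0,0],[-1,0.49,0.99,0,0],[-1,0.49,0.99,0,0],[-1,0.49,0.99,0,0],[-1,0.49,0.99,0,0]]
  ]
}}

```text
clock: 47.5
tcp_pos: [0.5287, 0.001, 0.1908]
ee_rot: [0.189, 0.982, 0.0, 0.0]
force: [0.3, 1.1, 0.3]
gripper_width: 0.087
gripper_force: 0.0
```

Call:
{"method": "send_rows", "body": {
  "rows": [
    [[-1,0.49,0.99,0,0],[-1,0.49,0.99,0,0],[-1,0.49,0.99,0,0],[-1,0.49,0.99,0,0],[-1,0.49,0.99,0,0]]
  ]
}}

```text
clock: 48.0
tcp_pos: [0.5173, 0.1386, 0.1908]
ee_rot: [0.189, 0.982, 0.0, 0.0]
force: [0.2, -0.2, -0.9]
gripper_width: 0.0868
gripper_force: 0.0
```

Call:
{"method": "send_rows", "body": {
  "rows": [
    [[-1,0.49,0.99,0,0],[-1,0.49,0.99,0,0],[-1,0.49,0.99,0,0],[-1,0.49,0.99,0,0],[-1,0.49,0.99,0,0]]
  ]
}}

```text
clock: 48.5
tcp_pos: [0.506, 0.2761, 0.1908]
ee_rot: [0.189, 0.982, 0.0, 0.0]
force: [-0.2, -0.3, -0.2]
gripper_width: 0.0871
gripper_force: 0.0
```

Call:
{"method": "send_rows", "body": {
  "rows": [
    [[-1,0.49,0.99,0,0],[-1,0.49,0.99,0,0],[-1,0,0,0,0],[-1,0,0,0,0]]
  ]
}}

```text
clock: 48.9
tcp_pos: [0.5013, 0.3304, 0.1904]
ee_rot: [0.187, 0.982, -0.0, 0.0]
force: [-0.1, -0.5, 0.1]
gripper_width: 0.0874
gripper_force: 0.0
```

```bash
python3 - <<'E'
from h import *
w=grab('wrist','w17.png'); t=grab('top','t3.png')
h=cv2.cvtColor(w['image'],cv2.COLOR_RGB2HSV).astype(int)
u=proj(w,[.445,.37,.018])[0].astype(int); print(u)
m=((h[...,1]<70)&(h[...,2]>110)).astype(np.uint8); k=np.zeros_like(m); k[max(0,u[1]-60):min(290,u[1]+60),u[0]-60:u[0]+60]=1; m*=k
c=max(cv2.findContours(m,cv2.RETR_EXTERNAL,cv2.CHAIN_APPROX_NONE)[0],key=cv2.contourArea)[:,0]
print(c.min(0),c.max(0))
for z in(.006,.013,.020):
    r=cv2.minAreaRect((onz(w,c,z)[:,:2]*1e3).astype(np.float32)); print(z,r)
# top-view check of pickle between bowls
h=cv2.cvtColor(t['image'],cv2.COLOR_RGB2HSV).astype(int); u=proj(t,[.540,-.1376,.039])[0].astype(int)
m=((h[...,0]>35)&(h[...,0]<95)&(h[...,1]>15)).astype(np.uint8); k=np.zeros_like(m); k[u[1]-25:u[1]+25,u[0]-25:u[0]+25]=1; m*=k
c=cv2.convexHull(max(cv2.findContours(m,cv2.RETR_EXTERNAL,cv2.CHAIN_APPROX_NONE)[0],key=cv2.contourArea))[:,0]
p,r=circ(onz(t,c,.039)); print('pickle',np.round(p*1e3,1),2e3*r,u)
plan(.445,.37,.05,158.4)
E
```

```text
[331 134]
[321 102] [345 163]
0.006 ((445.2733154296875, 371.7635498046875), (20.90677833557129, 51.62972640991211), 68.74353790283203)
0.013 ((444.95367431640625, 371.5380859375), (20.52427101135254, 50.68510818481445), 68.74353790283203)
0.02 ((444.63421630859375, 371.3126220703125), (20.141767501831055, 49.74046325683594), 68.74352264404297)
pickle [ 539.9 -137.5] 65.86947629313042 [377 233]
t49.00 tcp [501.9 328.8 190.4] toolx yaw 158.3 w 86.8 F [0.1 0.1 0.6] gf 0.0 q7 0.48
shift units [2.73 0.69 5.61] turn units -0.02
```

Call:
{"method": "send_rows", "body": {
  "rows": [
    [[-1,0.55,0.15,0.8,0],[-1,0.55,0.15,0.9,0],[-1,0.55,0.15,0.9,0],[-1,0.55,0.15,0.9,0],[-1,0.55,0.15,0.9,0]]
  ]
}}

```text
clock: 49.5
tcp_pos: [0.4449, 0.3717, 0.0797]
ee_rot: [0.189, 0.982, -0.0, 0.0]
force: [-0.6, 0.8, 0.7]
gripper_width: 0.0869
gripper_force: 0.0
```

Call:
{"method": "send_rows", "body": {
  "rows": [
    [[-1,0,0,1,0],[-1,0,0,1,0],[-1,0,0,0.5,0],[-1,0,0,0,0],[-1,0,0,0,0]]
  ]
}}

```text
clock: 50.0
tcp_pos: [0.4453, 0.3729, 0.0184]
ee_rot: [0.188, 0.982, 0.0, 0.0]
force: [0.4, 0.2, 0.8]
gripper_width: 0.0874
gripper_force: 0.0
```

```bash
python3 - <<'E'
from h import *
plan(.445,.3715,-.023,158.6)
E
```

```text
t50.00 tcp [445.3 372.9  18.4] toolx yaw 158.3 w 87.4 F [0.4 0.2 0.8] gf 0.0 q7 0.31
shift units [-0.01 -0.06  1.66] turn units -0.04
```

Call:
{"method": "send_rows", "body": {
  "rows": [
    [[-1,0,-0.06,0.7,0],[-1,0,0,0.5,0],[-1,0,0,0.3,0],[-1,0,0,0.1,0],[-1,0,0,0,0]]
  ]
}}

```text
clock: 50.5
tcp_pos: [0.4439, 0.3717, -0.0224]
ee_rot: [0.187, 0.982, -0.0, -0.0]
force: [0.3, -0.5, 0.4]
gripper_width: 0.0872
gripper_force: 0.0
```

Call:
{"method": "send_rows", "body": {
  "rows": [
    [[1,0,0,0,0],[1,0,0,0,0],[1,0,0,0,0],[1,0,0,0,0],[1,0,0,0,0]]
  ]
}}

```text
clock: 51.0
tcp_pos: [0.4439, 0.3717, -0.0222]
ee_rot: [0.187, 0.982, 0.0, 0.0]
force: [0.8, 0.2, 0.5]
gripper_width: 0.0552
gripper_force: 0.0
```

Call:
{"method": "send_rows", "body": {
  "rows": [
    [[1,0,0,0,0],[1,0,0,0,0],[1,0,0,0,0],[1,0,0,0,0],[1,0,0,0,0]]
  ]
}}

```text
clock: 51.5
tcp_pos: [0.4438, 0.3717, -0.0223]
ee_rot: [0.187, 0.982, 0.0, -0.0]
force: [-0.4, -0.0, -0.7]
gripper_width: 0.0192
gripper_force: 30.0
```

Call:
{"method": "send_rows", "body": {
  "rows": [
    [[1,0,0,-0.5,0],[1,0,0,-0.9,-0.4],[1,0,0,-0.9,-0.5],[1,0,0,-0.9,-0.58],[1,0,0,-0.9,0]]
  ]
}}

```text
clock: 52.0
tcp_pos: [0.4439, 0.3716, 0.082]
ee_rot: [0.11, 0.994, 0.0, 0.0]
force: [0.0, 0.1, -0.4]
gripper_width: 0.0191
gripper_force: 30.0
```

Call:
{"method": "send_rows", "body": {
  "rows": [
    [[1,0,0,0,0],[1,0,0,0,0]]
  ]
}}

```text
clock: 52.2
tcp_pos: [0.444, 0.3717, 0.0808]
ee_rot: [0.111, 0.994, 0.0, 0.0]
force: [0.3, 0.1, -0.3]
gripper_width: 0.0191
gripper_force: 30.0
```

```bash
python3 - <<'E'
from h import *
plan(.4705,-.0097,.08,167.5)
E
```

```text
t52.20 tcp [444.  371.7  80.8] toolx yaw 167.3 w 19.1 F [ 0.3  0.1 -0.3] gf 30.0 q7 0.46
shift units [ -4.39 -14.65   0.02] turn units -0.03
```

Call:
{"method": "send_rows", "body": {
  "rows": [
    [[1,-0.29,-0.98,0,-0.03],[1,-0.29,-0.98,0,0],[1,-0.29,-0.98,0,0],[1,-0.29,-0.98,0,0],[1,-0.29,-0.98,0,0]]
  ]
}}

```text
clock: 52.7
tcp_pos: [0.4516, 0.2426, 0.0789]
ee_rot: [0.109, 0.994, -0.001, -0.001]
force: [-0.0, -0.3, 0.0]
gripper_width: 0.0193
gripper_force: 30.0
```

Call:
{"method": "send_rows", "body": {
  "rows": [
    [[1,-0.29,-0.98,0,0],[1,-0.29,-0.98,0,0],[1,-0.29,-0.98,0,0],[1,-0.29,-0.98,0,0],[1,-0.29,-0.98,0,0]]
  ]
}}

```text
clock: 53.2
tcp_pos: [0.4603, 0.1154, 0.079]
ee_rot: [0.109, 0.994, -0.001, -0.001]
force: [1.1, 0.2, -0.7]
gripper_width: 0.0191
gripper_force: 30.0
```

Call:
{"method": "send_rows", "body": {
  "rows": [
    [[1,-0.29,-0.98,0,0],[1,-0.29,-0.98,0,0],[1,-0.29,-0.98,0,0],[1,-0.29,-0.98,0,0],[1,-0.29,-0.93,0,0]]
  ]
}}

```text
clock: 53.7
tcp_pos: [0.4693, -0.0107, 0.079]
ee_rot: [0.109, 0.994, -0.0, -0.001]
force: [0.2, 1.4, -0.4]
gripper_width: 0.0192
gripper_force: 30.0
```

Call:
{"method": "send_rows", "body": {
  "rows": [
    [[1,0,0,0.8,0],[1,0,0,1,0],[1,0,0,1,0],[1,0,0,0.6,0],[1,0,0,0,0]]
  ]
}}

```text
clock: 54.2
tcp_pos: [0.4675, -0.0096, -0.0076]
ee_rot: [0.109, 0.994, -0.0, -0.003]
force: [-0.1, -0.4, -0.5]
gripper_width: 0.0189
gripper_force: 30.0
```

```bash
python3 - <<'E'
from h import *
w=grab('wrist','w18.png'); plan(.4705,-.0097,-.024,167.5)
# front edge of the mat seen from here, near the rest
h=cv2.cvtColor(w['image'],cv2.COLOR_RGB2HSV).astype(int)
ey=np.array([.2166,.9763]);ex=np.array([.9763,-.2166]);R0=np.array([.5639,-.0304])
for dy in(-.05,-.04,-.03,.03):
    ds=np.arange(-.16,-.11,.001); P=np.c_[R0+ds[:,None]*ex+dy*ey,np.full(len(ds),.003)]
    i=proj(w,P).round().astype(int); ok=(i[:,0]>0)&(i[:,0]<640)&(i[:,1]>=0)&(i[:,1]<480)
    print(dy,[(round(1e3*a),*h[b[1],b[0]]) for a,b,o in zip(ds,i,ok) if o][::3])
E
```

```text
t54.25 tcp [468.8  -9.5  -6.3] toolx yaw 167.5 w 18.8 F [ 0.2 -0.5 -0.2] gf 30.0 q7 1.20
shift units [-0.07  0.01  0.71] turn units -0.0
-0.05 [(-160, np.int64(15), np.int64(130), np.int64(223)), (-157, np.int64(15), np.int64(130), np.int64(221)), (-154, np.int64(15), np.int64(129), np.int64(219)), (-151, np.int64(15), np.int64(131), np.int64(167)), (-148, np.int64(15), np.int64(132), np.int64(159)), (-145, np.int64(15), np.int64(125), np.int64(228)), (-142, np.int64(16), np.int64(125), np.int64(233)), (-139, np.int64(16), np.int64(126), np.int64(232)), (-136, np.int64(15), np.int64(127), np.int64(228)), (-133, np.int64(18), np.int64(97), np.int64(113)), (-130, np.int64(19), np.int64(99), np.int64(111)), (-127, np.int64(19), np.int64(91), np.int64(145)), (-124, np.int64(22), np.int64(79), np.int64(228)), (-121, np.int64(24), np.int64(79), np.int64(230)), (-118, np.int64(23), np.int64(80), np.int64(230)), (-115, np.int64(23), np.int64(82), np.int64(230)), (-112, np.int64(23), np.int64(81), np.int64(229))]
-0.04 [(-160, np.int64(15), np.int64(125), np.int64(225)), (-157, np.int64(15), 
[... 1868 characters left out ...]
, np.int64(119), np.int64(239)), (-148, np.int64(17), np.int64(122), np.int64(241)), (-145, np.int64(18), np.int64(118), np.int64(245)), (-142, np.int64(18), np.int64(117), np.int64(246)), (-139, np.int64(17), np.int64(119), np.int64(245)), (-136, np.int64(17), np.int64(121), np.int64(245)), (-133, np.int64(18), np.int64(93), np.int64(115)), (-130, np.int64(18), np.int64(93), np.int64(112)), (-127, np.int64(19), np.int64(99), np.int64(132)), (-124, np.int64(23), np.int64(83), np.int64(228)), (-121, np.int64(23), np.int64(83), np.int64(228)), (-118, np.int64(23), np.int64(82), np.int64(229)), (-115, np.int64(23), np.int64(84), np.int64(228)), (-112, np.int64(23), np.int64(83), np.int64(228))]
```

The mat's front edge is confirmed at 150 mm in front of the mat's centre. Lower the rest.

Call:
{"method": "send_rows", "body": {
  "rows": [
    [[1,-0.05,0,0.4,0],[1,0,0,0.2,0],[1,0,0,0,0],[1,0,0,0,0]]
  ]
}}

```text
clock: 54.65
tcp_pos: [0.4719, -0.0097, -0.0197]
ee_rot: [0.109, 0.994, 0.0, 0.0]
force: [0.5, -0.2, -0.9]
gripper_width: 0.0191
gripper_force: 30.0
```

Call:
{"method": "send_rows", "body": {
  "rows": [
    [[1,0,0,0.08,0],[1,0,0,0,0]]
  ]
}}

```text
clock: 54.85
tcp_pos: [0.4718, -0.0098, -0.0218]
ee_rot: [0.109, 0.994, 0.0, 0.0]
force: [0.4, -0.3, -1.0]
gripper_width: 0.0189
gripper_force: 30.0
```

Call:
{"method": "send_rows", "body": {
  "rows": [
    [[1,0,0,0.06,0],[1,0,0,0,0]]
  ]
}}

```text
clock: 55.05
tcp_pos: [0.4717, -0.0097, -0.0234]
ee_rot: [0.109, 0.994, 0.0, -0.0]
force: [-0.2, -0.5, 0.3]
gripper_width: 0.0186
gripper_force: 30.0
```

Call:
{"method": "send_rows", "body": {
  "rows": [
    [[1,0.05,0,0,0],[1,0,0,0.05,0],[1,0,0,0,0]]
  ]
}}

```text
clock: 55.35
tcp_pos: [0.4704, -0.0094, -0.0247]
ee_rot: [0.109, 0.994, 0.0, -0.0]
force: [-0.0, -0.4, -0.9]
gripper_width: 0.0188
gripper_force: 30.0
```

Call:
{"method": "send_rows", "body": {
  "rows": [
    [[1,0,0,0.05,0],[1,0,0,0,0]]
  ]
}}

```text
clock: 55.55
tcp_pos: [0.4707, -0.0095, -0.0254]
ee_rot: [0.109, 0.994, -0.0, 0.0]
force: [-1.3, 0.2, 4.8]
gripper_width: 0.019
gripper_force: 30.0
```

Call:
{"method": "send_rows", "body": {
  "rows": [
    [[-1,0,0,0,0],[-1,0,0,0,0],[-1,0,0,0,0],[-1,0,0,0,0],[-1,0,0,0,0]]
  ]
}}

```text
clock: 56.05
tcp_pos: [0.4705, -0.0094, -0.026]
ee_rot: [0.109, 0.994, 0.0, -0.0]
force: [0.4, 0.3, 0.1]
gripper_width: 0.0511
gripper_force: 0.0
```

Call:
{"method": "send_rows", "body": {
  "rows": [
    [[-1,0,0,-0.5,0],[-1,0,0,-1,0],[-1,0,0,-1,0],[-1,0,0,-1,0],[-1,0,0,-1,0]]
  ]
}}

```text
clock: 56.55
tcp_pos: [0.4705, -0.0094, 0.0885]
ee_rot: [0.109, 0.994, 0.0, 0.0]
force: [0.3, -0.6, -0.5]
gripper_width: 0.085
gripper_force: 0.0
```

Call:
{"method": "send_rows", "body": {
  "rows": [
    [[-1,0,0,-1,1],[-1,0,0,-1,1],[-1,0,0,-1,1],[-1,0,0,-1,1],[-1,0,0,-1,1]]
  ]
}}

```text
clock: 57.05
tcp_pos: [0.4701, -0.0094, 0.2136]
ee_rot: [0.365, 0.931, 0.0, 0.0]
force: [0.5, -0.0, -0.8]
gripper_width: 0.087
gripper_force: 0.0
```

Call:
{"method": "send_rows", "body": {
  "rows": [
    [[-1,0,0,0,1],[-1,0,0,0,1],[-1,0,0,0,1],[-1,0,0,0,1],[-1,0,0,0,1]]
  ]
}}

```text
clock: 57.55
tcp_pos: [0.4702, -0.0094, 0.2125]
ee_rot: [0.593, 0.805, 0.0, 0.0]
force: [-1.2, 0.3, 0.0]
gripper_width: 0.0867
gripper_force: 0.0
```

Call:
{"method": "send_rows", "body": {
  "rows": [
    [[-1,0,0,0,1],[-1,0,0,0,1],[-1,0,0,0,1],[-1,0,0,0,1],[-1,0,0,0,1]]
  ]
}}

```text
clock: 58.05
tcp_pos: [0.4702, -0.0094, 0.2125]
ee_rot: [0.781, 0.624, 0.0, 0.0]
force: [-1.3, -0.6, 0.3]
gripper_width: 0.0867
gripper_force: 0.0
```

Call:
{"method": "send_rows", "body": {
  "rows": [
    [[-1,0,0,0,1],[-1,0,0,0,1],[-1,0,0,0,1],[-1,0,0,0,1],[-1,0,0,0,1]]
  ]
}}

```text
clock: 58.55
tcp_pos: [0.4702, -0.0094, 0.2125]
ee_rot: [0.916, 0.401, 0.0, -0.0]
force: [0.2, 0.2, 0.1]
gripper_width: 0.087
gripper_force: 0.0
```

Call:
{"method": "send_rows", "body": {
  "rows": [
    [[-1,0,0,0,1],[-1,0,0,0,1],[-1,0,0,0,1],[-1,0,0,0,1],[-1,0,0,0,1]]
  ]
}}

```text
clock: 59.05
tcp_pos: [0.4702, -0.0094, 0.2124]
ee_rot: [0.989, 0.15, 0.0, -0.0]
force: [-0.2, -0.2, 0.3]
gripper_width: 0.0871
gripper_force: 0.0
```

Call:
{"method": "send_rows", "body": {
  "rows": [
    [[-1,0,0,0,1],[-1,0,0,0,1],[-1,0,0,0,0.9],[-1,0,0,0,0],[-1,0,0,0,0]]
  ]
}}

```text
clock: 59.55
tcp_pos: [0.4704, -0.0094, 0.2122]
ee_rot: [1.0, 0.002, 0.0, -0.0]
force: [-0.2, 1.2, -0.0]
gripper_width: 0.0869
gripper_force: 0.0
```

```bash
python3 - <<'E'
from h import *
plan(.47,.15,.22,0)
E
```

```text
t59.55 tcp [470.4  -9.4 212.2] toolx yaw 0.2 w 86.9 F [-0.2  1.2 -0. ] gf 0.0 q7 -1.62
shift units [ 0.01 -6.38 -0.31] turn units 0.03
```

Call:
{"method": "send_rows", "body": {
  "rows": [
    [[-1,0,-0.91,0,0],[-1,0,-0.91,0,0],[-1,0,-0.91,0,0],[-1,0,-0.91,0,0],[-1,0,-0.91,0,0]]
  ]
}}

```text
clock: 60.05
tcp_pos: [0.4702, 0.1052, 0.2119]
ee_rot: [1.0, 0.002, 0.0, -0.0]
force: [0.1, -0.5, 0.3]
gripper_width: 0.0873
gripper_force: 0.0
```

Call:
{"method": "send_rows", "body": {
  "rows": [
    [[-1,0,-0.91,0,0],[-1,0,-0.91,0,0],[-1,0,0,0,0],[-1,0,0,0,0]]
  ]
}}

```text
clock: 60.45
tcp_pos: [0.4702, 0.1495, 0.2117]
ee_rot: [1.0, 0.002, -0.0, 0.0]
force: [-0.4, -1.0, -0.9]
gripper_width: 0.0872
gripper_force: 0.0
```

```bash
python3 - <<'E'
from h import *
w=grab('wrist','w19.png'); st()
h=cv2.cvtColor(w['image'],cv2.COLOR_RGB2HSV).astype(int)
for n,p in(('band',[.524,.153,.014]),('butt',[.42,.15,.01]),('tip',[.63,.155,.01])):
    u=proj(w,p)[0].round().astype(int); print(n,u)
m=((h[...,0]>=14)&(h[...,2]>170)|(h[...,1]<60)&(h[...,2]>150)).astype(np.uint8)
u=proj(w,[.524,.153,.014])[0].astype(int); k=np.zeros_like(m); k[:285,u[0]-40:u[0]+45]=1; m*=k
m=cv2.morphologyEx(m,cv2.MORPH_CLOSE,np.ones((5,5)))
n,l,s,c=cv2.connectedComponentsWithStats(m); print(s[s[:,4]>150])
b=((h[...,1]<60)&(h[...,2]>150)).astype(np.uint8)*k
n2,l2,s2,c2=cv2.connectedComponentsWithStats(b); i=1+np.argmax(s2[1:,4]); print('band',s2[i],c2[i],onz(w,c2[i],.0145)*1e3)
i=1+np.argmax(s[1:,4]); v,x=np.where(l==i); q=onz(w,np.c_[x,v],.012)[:,:2]*1e3
vx,vy,x0,y0=cv2.fitLine(q.astype(np.float32),cv2.DIST_L2,0,.01,.01)[:,0]; print('dir %.2f'%np.degrees(np.arctan2(vy,vx)),x0,y0); a=(q-[x0,y0])@[vx,vy]; print('ends',a.min(),a.max(), [x0+vx*a.min(),y0+vy*a.min()],[x0+vx*a.max(),y0+vy*a.max()])
E
```

```text
t60.50 tcp [470.3 148.7 211.7] toolx yaw 0.1 w 86.9 F [-0.1 -0.9 -1.2] gf 0.0 q7 -1.96
band [308 146]
butt [311 253]
tip [306  18]
[[     0      0    640    480 302606]
 [   296     10     22    254   4584]]
band [296 127  22  40 832] [306.90384615 146.03966346] [[524.14476849 154.11545802  14.5       ]]
dir 0.69 528.18304 154.53914
ends -117.66167181075315 107.50458075141081 [np.float64(410.52984454688016), np.float64(153.1273141087058)] [np.float64(635.6798845960088), np.float64(155.82908834629643)]
```

Call:
{"method": "send_rows", "body": {
  "rows": [
    [[0.26,0.53,-0.05,0.8,0.0],[0.26,0.53,-0.05,0.9,0],[0.26,0.53,-0.05,0.9,-0.1],[0.26,0.53,-0.05,0.9,0],[0.26,0,0,0.9,0]]
  ]
}}

```text
clock: 61.0
tcp_pos: [0.5253, 0.1532, 0.101]
ee_rot: [1.0, 0.005, 0.001, 0.0]
force: [-0.8, -0.3, -1.2]
gripper_width: 0.0546
gripper_force: 0.0
```

```bash
python3 - <<'E'
from h import *
plan(.5231,.1544,-.0245,.7)
im=cv2.imread('pics/w19.png'); g=cv2.cvtColor(im,cv2.COLOR_BGR2HSV)
print([(c,*map(int,g[146,c])) for c in range(318,420,4)])
cv2.imwrite('pics/c19.png',cv2.resize(im[90:200,260:420],None,fx=4,fy=4))
E
```

```text
t61.00 tcp [525.3 153.2 101. ] toolx yaw 0.5 w 54.6 F [-0.8 -0.3 -1.2] gf 0.0 q7 -1.92
shift units [-0.1  -0.05  5.02] turn units -0.03
[(318, 11, 143, 100), (322, 11, 142, 108), (326, 12, 149, 128), (330, 11, 147, 153), (334, 11, 148, 153), (338, 10, 150, 155), (342, 11, 150, 155), (346, 11, 151, 135), (350, 11, 147, 160), (354, 13, 134, 143), (358, 15, 132, 205), (362, 15, 129, 202), (366, 15, 128, 201), (370, 21, 107, 252), (374, 21, 109, 252), (378, 21, 111, 251), (382, 21, 106, 252), (386, 21, 107, 252), (390, 21, 107, 252), (394, 21, 106, 252), (398, 21, 109, 251), (402, 21, 108, 251), (406, 21, 107, 251), (410, 20, 109, 251), (414, 20, 108, 252), (418, 22, 83, 227)]
```

Call:
{"method": "send_rows", "body": {
  "rows": [
    [[0.26,-0.05,-0.03,1,-0.03],[0.26,0,0,1,0],[0.26,0,0,1,0],[0.26,0,0,0.9,0],[0.26,0,0,0,0]]
  ]
}}

```text
clock: 61.5
tcp_pos: [0.5198, 0.1532, 0.0016]
ee_rot: [1.0, 0.007, -0.003, 0.001]
force: [0.8, 0.4, 0.0]
gripper_width: 0.0325
gripper_force: 0.0
```

Call:
{"method": "send_rows", "body": {
  "rows": [
    [[0.26,0,0,0,0],[0.26,0,0,0.3,0],[0.26,0,0,0.3,0],[0.26,0,0,0,0]]
  ]
}}

```text
clock: 61.9
tcp_pos: [0.5216, 0.1555, -0.0113]
ee_rot: [1.0, 0.008, -0.0, 0.0]
force: [0.2, -0.5, 0.0]
gripper_width: 0.032
gripper_force: 0.0
```

```bash
python3 - <<'E'
from h import *
plan(.5231,.1544,-.0245,.7)
E
```

```text
t61.90 tcp [521.6 155.5 -11.3] toolx yaw 0.9 w 32.0 F [ 0.2 -0.5  0. ] gf 0.0 q7 -1.93
shift units [0.06 0.05 0.53] turn units 0.03
```

Call:
{"method": "send_rows", "body": {
  "rows": [
    [[0.26,0.06,0.04,0.2,0.03],[0.26,0,0,0.2,0],[0.26,0,0,0.1,0],[0.26,0,0,0,0]]
  ]
}}

```text
clock: 62.3
tcp_pos: [0.5231, 0.1547, -0.0239]
ee_rot: [1.0, 0.006, -0.0, 0.0]
force: [-0.3, -0.3, -0.5]
gripper_width: 0.0322
gripper_force: 0.0
```

Call:
{"method": "send_rows", "body": {
  "rows": [
    [[1,0,0,0,0],[1,0,0,0,0],[1,0,0,0,0],[1,0,0,0,0]]
  ]
}}

```text
clock: 62.7
tcp_pos: [0.5237, 0.1548, -0.0232]
ee_rot: [1.0, 0.006, 0.0, -0.0]
force: [0.6, -0.1, 0.6]
gripper_width: 0.0167
gripper_force: 30.0
```

Gripped, but at the place position the wide gripper body would reach over the rice bowl's rim. I'll regrip 28 mm toward the butts, just off the band, to clear it.

Call:
{"method": "send_rows", "body": {
  "rows": [
    [[0.26,0,0,0,0],[0.26,0,0,0,0],[0.26,0,0,0,0],[0.26,-0.56,0,0,0],[0.26,-0.56,0,0,0]]
  ]
}}

```text
clock: 63.2
tcp_pos: [0.4955, 0.1544, -0.0234]
ee_rot: [1.0, 0.006, 0.0, -0.0]
force: [-0.4, -0.5, 0.6]
gripper_width: 0.032
gripper_force: 0.0
```

Call:
{"method": "send_rows", "body": {
  "rows": [
    [[0.26,0,0,0,0],[1,0,0,0,0],[1,0,0,0,0],[1,0,0,0,0],[1,0,0,0,0]]
  ]
}}

```text
clock: 63.7
tcp_pos: [0.4964, 0.1545, -0.0233]
ee_rot: [1.0, 0.006, 0.0, -0.0]
force: [0.3, -0.4, 1.1]
gripper_width: 0.0141
gripper_force: 30.0
```

Call:
{"method": "send_rows", "body": {
  "rows": [
    [[1,0,0,-0.3,0],[1,0,0,-0.8,0],[1,0,0,-1,0],[1,0,0,-1,0],[1,0,0,-1,0]]
  ]
}}

```text
clock: 64.2
tcp_pos: [0.4954, 0.1543, 0.0805]
ee_rot: [1.0, 0.006, -0.0, -0.0]
force: [0.1, -0.5, -1.1]
gripper_width: 0.0133
gripper_force: 30.0
```

```bash
python3 - <<'E'
from h import *
st()
s=grab('side'); t=grab('top')
E
```

```text
t64.20 tcp [495.4 154.3  80.5] toolx yaw 0.7 w 13.3 F [ 0.1 -0.5 -1.1] gf 30.0 q7 -1.94
```

Call:
{"method": "send_rows", "body": {
  "rows": [
    [[1,0,0,0,-0.8],[1,0,0,0,-1],[1,0,0,0,-1],[1,0,0,0,-1],[1,0,0,0,-1]]
  ]
}}

```text
clock: 64.8
tcp_pos: [0.4949, 0.1542, 0.0785]
ee_rot: [0.967, 0.257, -0.001, 0.0]
force: [-0.4, 0.3, -1.0]
gripper_width: 0.0137
gripper_force: 30.0
```

Call:
{"method": "send_rows", "body": {
  "rows": [
    [[1,0,0,0,-1],[1,0,0,0,-1],[1,0,0,0,-1],[1,0,0,0,-1],[1,0,0,0,-1]]
  ]
}}

```text
clock: 65.3
tcp_pos: [0.4949, 0.1541, 0.0785]
ee_rot: [0.867, 0.498, -0.001, -0.0]
force: [-0.6, 1.1, -1.3]
gripper_width: 0.014
gripper_force: 30.0
```

Call:
{"method": "send_rows", "body": {
  "rows": [
    [[1,0,0,0,-1],[1,0,0,0,-1],[1,0,0,0,-1],[1,0,0,0,0]]
  ]
}}

```text
clock: 65.7
tcp_pos: [0.495, 0.1541, 0.0785]
ee_rot: [0.78, 0.626, -0.001, -0.0]
force: [-0.8, 0.6, 0.6]
gripper_width: 0.0139
gripper_force: 30.0
```

Call:
{"method": "send_rows", "body": {
  "rows": [
    [[1,-0.91,0.04,0,0],[1,-0.91,0.04,0,0],[1,-0.91,0.04,0,0],[1,-0.91,0.04,0,0],[1,-0.91,0.04,0,0]]
  ]
}}

```text
clock: 66.2
tcp_pos: [0.4752, 0.0414, 0.0788]
ee_rot: [0.781, 0.625, -0.0, -0.0]
force: [-0.1, 0.3, -1.6]
gripper_width: 0.0135
gripper_force: 30.0
```

Call:
{"method": "send_rows", "body": {
  "rows": [
    [[1,-0.91,0.04,0,0],[1,-0.91,0.04,0,0],[1,-0.91,0.04,0,0],[1,-0.91,0.04,0,0],[1,-0.91,0.04,0,0]]
  ]
}}

```text
clock: 66.7
tcp_pos: [0.4554, -0.0707, 0.0788]
ee_rot: [0.781, 0.625, -0.0, -0.0]
force: [0.6, 1.0, 0.4]
gripper_width: 0.0135
gripper_force: 30.0
```

Call:
{"method": "send_rows", "body": {
  "rows": [
    [[1,-0.91,0.04,0,0],[1,-0.91,0.04,0,0],[1,0,0,0,0],[1,0,0,0,0],[1,0,0,0,0]]
  ]
}}

```text
clock: 67.2
tcp_pos: [0.4482, -0.1136, 0.079]
ee_rot: [0.78, 0.626, 0.0, -0.0]
force: [0.1, -0.2, -0.1]
gripper_width: 0.0143
gripper_force: 30.0
```

```bash
python3 - <<'E'
from h import *
w=grab('wrist','w20.png'); plan(.448,-.1166,-.01,77.45)
h=cv2.cvtColor(w['image'],cv2.COLOR_RGB2HSV).astype(int)
# rest on mat: bright low-saturation blob near expected place
u=proj(w,[.4717,-.0097,.016])[0].astype(int); print('rest px',u)
m=((h[...,1]<60)&(h[...,2]>130)).astype(np.uint8); k=np.zeros_like(m); k[max(0,u[1]-40):u[1]+45,max(0,u[0]-50):u[0]+50]=1; m*=k
c=max(cv2.findContours(m,cv2.RETR_EXTERNAL,cv2.CHAIN_APPROX_NONE)[0],key=cv2.contourArea)[:,0]; print(c.min(0),c.max(0)); print(cv2.minAreaRect((onz(w,c,.016)[:,:2]*1e3).astype(np.float32)))
E
```

```text
t67.25 tcp [ 448.3 -113.5   79. ] toolx yaw 77.6 w 13.9 F [-0.4  0.2 -0.4] gf 30.0 q7 -0.14
shift units [-0.13  0.02  3.56] turn units 0.02
rest px [313  67]
[332  49] [357  87]
((488.73876953125, -13.778650283813477), (20.157960891723633, 14.377528190612793), 78.29800415039062)
```

Call:
{"method": "send_rows", "body": {
  "rows": [
    [[1,-0.12,0.02,0.9,0.02],[1,0,0,1,0],[1,0,0,1,0],[1,0,0,0.5,0],[1,0,0,0,0]]
  ]
}}

```text
clock: 67.75
tcp_pos: [0.4468, -0.1167, -0.0072]
ee_rot: [0.78, 0.625, -0.001, -0.002]
force: [0.0, 0.1, 0.7]
gripper_width: 0.0137
gripper_force: 30.0
```

Call:
{"method": "send_rows", "body": {
  "rows": [
    [[1,0,0,0,0],[1,0,0,0,0]]
  ]
}}

```text
clock: 67.95
tcp_pos: [0.449, -0.1177, -0.0049]
ee_rot: [0.781, 0.625, 0.001, 0.001]
force: [0.3, 0.2, 0.1]
gripper_width: 0.014
gripper_force: 30.0
```

```bash
python3 - <<'E'
from h import *
plan(.448,-.1166,-.0152,77.45)
s=grab('side','s3.png'); w=grab('wrist','w21.png')
a=cv2.resize(s['image'][180:330,250:450,::-1],None,fx=2.6,fy=2.6); b=w['image'][0:290,190:460,::-1]
h=np.zeros((390,795,3),np.uint8); h[:,:520]=a; h[:290,525:]=b; cv2.imwrite('pics/c21.png',h)
ey=np.array([.2166,.9763,0])
for d in(-.0855,.1395): print(d,'side',proj(s,np.array([.448,-.1166,.024])+d*ey).round(0),'wrist',proj(w,np.array([.448,-.1166,.024])+d*ey).round(0))
E
```

```text
t67.95 tcp [ 449.  -117.7   -4.9] toolx yaw 77.4 w 14.0 F [0.3 0.2 0.1] gf 30.0 q7 -0.18
shift units [ 0.03 -0.05  0.41] turn units -0.01
-0.0855 side [[346. 311.]] wrist [[311. 463.]]
0.1395 side [[300. 241.]] wrist [[309. -71.]]
```

View pics/c21.png

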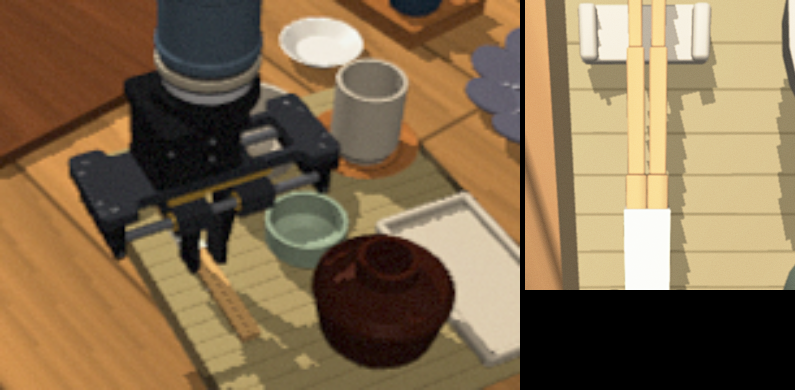

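The chopsticks are parallel to the mat edge and centred over the rest: rest 580–711 in the crop, sticks at 647. Lid, pickle bowl and cup all look right. Lower to contact.

Call:
{"method": "send_rows", "body": {
  "rows": [
    [[1,0,0,0.15,0],[1,0,0,0.15,0],[1,0,0,0,0]]
  ]
}}

```text
clock: 68.35
tcp_pos: [0.4475, -0.1177, -0.0138]
ee_rot: [0.781, 0.625, -0.0, -0.0]
force: [0.3, -0.0, -0.5]
gripper_width: 0.0139
gripper_force: 30.0
```

Call:
{"method": "send_rows", "body": {
  "rows": [
    [[1,0,0,0.08,0],[1,0,0,0,0]]
  ]
}}

```text
clock: 68.55
tcp_pos: [0.4478, -0.1177, -0.0156]
ee_rot: [0.781, 0.625, -0.0, -0.0]
force: [-0.3, -0.3, -0.5]
gripper_width: 0.0139
gripper_force: 30.0
```

Call:
{"method": "send_rows", "body": {
  "rows": [
    [[1,0,0,0.06,0],[1,0,0,0,0]]
  ]
}}

```text
clock: 68.75
tcp_pos: [0.4479, -0.1177, -0.017]
ee_rot: [0.781, 0.625, -0.0, -0.0]
force: [0.2, 0.1, -1.1]
gripper_width: 0.0141
gripper_force: 30.0
```

Call:
{"method": "send_rows", "body": {
  "rows": [
    [[1,0,0,0.06,0],[1,0,0,0,0]]
  ]
}}

```text
clock: 68.95
tcp_pos: [0.4478, -0.1177, -0.0185]
ee_rot: [0.781, 0.625, -0.0, -0.0]
force: [0.5, -0.2, -0.5]
gripper_width: 0.0134
gripper_force: 30.0
```

Call:
{"method": "send_rows", "body": {
  "rows": [
    [[1,0.04,0,0.05,0],[1,0,0,0,0]]
  ]
}}

```text
clock: 69.15
tcp_pos: [0.4482, -0.1166, -0.0197]
ee_rot: [0.781, 0.625, 0.0, -0.0]
force: [-0.7, -0.5, 0.4]
gripper_width: 0.0136
gripper_force: 30.0
```

Call:
{"method": "send_rows", "body": {
  "rows": [
    [[1,0,0,0.05,0],[1,0,0,0,0]]
  ]
}}

```text
clock: 69.35
tcp_pos: [0.4481, -0.1167, -0.021]
ee_rot: [0.781, 0.625, 0.0, -0.0]
force: [0.7, -0.4, 0.2]
gripper_width: 0.0135
gripper_force: 30.0
```

```bash
python3 - <<'E'
from h import *
s,m,y=st(); print(s['moment'])
w=grab('wrist','w22.png')
E
```

```text
t69.35 tcp [ 448.1 -116.7  -21. ] toolx yaw 77.4 w 13.5 F [ 0.7 -0.4  0.2] gf 30.0 q7 -0.20
[-0.04421424  0.04482732 -0.0080669 ]
```

Call:
{"method": "send_rows", "body": {
  "rows": [
    [[0.26,0,0,0,0],[0.26,0,0,0,0],[0.26,0,0,0,0],[0.26,0,0,0,0],[0.26,0,0,-0.4,0]]
  ]
}}

```text
clock: 69.9
tcp_pos: [0.447, -0.1165, -0.0114]
ee_rot: [0.781, 0.625, -0.001, -0.001]
force: [-0.5, -0.1, -0.0]
gripper_width: 0.0317
gripper_force: 0.0
```

Call:
{"method": "send_rows", "body": {
  "rows": [
    [[0.26,0,0,-1,0],[0.26,0,0,-1,0],[0.26,0,0,-1,0],[0.26,0,0,-1,0],[0.26,0,0,-1,0]]
  ]
}}

```text
clock: 70.4
tcp_pos: [0.448, -0.1167, 0.1159]
ee_rot: [0.781, 0.625, 0.0, 0.0]
force: [-0.1, -0.2, -0.7]
gripper_width: 0.0325
gripper_force: 0.0
```

Call:
{"method": "send_rows", "body": {
  "rows": [
    [[0.26,0,0,-1,0],[0.26,0,0,-1,0],[0.26,0,0,-1,0],[0.26,0,0,0,0],[0.26,0,0,0,0]]
  ]
}}

```text
clock: 70.9
tcp_pos: [0.4481, -0.1167, 0.1897]
ee_rot: [0.781, 0.625, 0.0, 0.001]
force: [0.6, -0.1, -0.1]
gripper_width: 0.0322
gripper_force: 0.0
```

```bash
python3 - <<'E'
from h import *
w=grab('wrist','w23.png'); st(); t=grab('top','t4.png')
ey=np.array([.2166,.9763]); ex=np.array([.9763,-.2166]); R0=np.array([.5639,-.0304])
h=cv2.cvtColor(w['image'],cv2.COLOR_RGB2HSV).astype(int)
b=((h[...,1]<45)&(h[...,2]>170)).astype(np.uint8); b[290:]=0
n,l,s,c=cv2.connectedComponentsWithStats(b)
for i in range(1,n):
    if s[i,4]>60:
        p=onz(w,c[i],.015)[0,:2]; d=p-R0; print(s[i],'mat',np.round([1e3*d@ex-15,1e3*d@ey+110],1))
# tip: rectified top-down patch for profile along chopstick axis
for name,f in(('w',w),('t',t)):
    hh=cv2.cvtColor(f['image'],cv2.COLOR_RGB2HSV).astype(int)
    for dx in(-.113,-.110,-.107):
        r=[]
        for y in np.arange(.12,.152,.002):
            q=R0+(dx+.015)*ex+(y-.11)*ey; u=proj(f,[q[0],q[1],.018])[0].round().astype(int)
            r.append('%d:%s'%(round(y*1e3),'/'.join(map(str,hh[u[1],u[0]])) if 0<=u[1]<480 and 0<=u[0]<640 else '-'))
        print(name,dx,' '.join(r))
a=cv2.resize(t['image'][120:330,265:490,::-1],None,fx=2.5,fy=2.5); cv2.imwrite('pics/fin.png',a)
E
```

```text
t70.95 tcp [ 447.4 -116.6  188.8] toolx yaw 77.4 w 32.3 F [-0.4  0.2 -0.2] gf 0.0 q7 -0.09
[ 369    0  151  150 7671] mat [ 2.5 93.7]
[417  50  37  28  82] mat [ -7.4 126.5]
[399  54  17  36  62] mat [-34.3 117.3]
[ 550   58   90   95 1770] mat [125.9  87.1]
[282  67  22  26 501] mat [-125.4  109.9]
[321  67  21  26 509] mat [-94.  110.1]
[301 159  22  40 827] mat [-109.9   28.4]
[385 177  79  77 981] mat [-9.7 -4.1]
[ 393  209   57   34 1322] mat [-10.7 -13.9]
[ 477  221  111   69 6324] mat [ 91.2 -43.6]
w -0.113 120:20/101/247 122:21/100/248 124:21/103/247 126:21/104/246 128:21/103/246 130:20/105/246 132:20/106/245 134:20/108/244 136:20/106/244 138:20/107/244 140:19/106/245 142:19/93/214 144:22/83/221 146:21/80/223 148:22/82/222 150:22/80/220
w -0.11 120:22/65/142 122:22/79/152 124:22/82/133 126:21/78/218 128:22/83/219 130:22/82/220 132:22/82/219 134:22/83/219 136:22/85/216 138:21/82/219 140:22/83/213 142:21/88/197 144:22/82/221 146:22/82/221 148:22/81/221 150:22/81/221
w -0.107 120:19/109/244 122:19/109/244 124:19/108/244 126:19/108/243 128:19/107/241 130:18/109/240 132:19/107/240 134:19/109/240 136:19/107/239 138:18/109/239 140:18/109/240 142:20/93/208 144:21/80/222 146:22/82/220 148:22/83/220 150:22/82/220
t -0.113 120:18/112/231 122:16/115/229 124:16/115/221 126:16/103/221 128:17/107/229 130:16/116/227 132:16/118/217 134:16/103/221 136:16/103/221 138:17/108/227 140:16/117/227 142:16/112/175 144:20/91/162 146:20/86/180 148:20/88/183 150:20/88/183
t -0.11 120:17/106/182 122:18/78/92 124:18/95/121 126:17/106/161 128:17/88/198 130:19/88/147 132:19/88/147 134:18/99/176 136:18/86/201 138:18/97/199 140:19/92/149 142:20/92/161 144:20/89/175 146:20/86/181 148:20/88/183 150:20/87/182
t -0.107 120:16/110/200 122:16/116/180 124:16/112/164 126:15/116/213 128:16/111/204 130:16/111/189 132:19/98/200 134:18/98/196 136:16/112/203 138:16/113/188 140:18/99/185 142:19/93/168 144:20/89/177 146:20/88/182 148:20/88/182 150:20/87/182
```

The tip ends 21 mm past the rest, the rest is at (-110,110) in the mat frame, and the chopstick band is at (-110,28). All as intended, so I'm handing in.

```bash
python3 -c "
from station import arm
print(arm.sign_off())"
```

```text
the job is handed in; nothing more can be done
None
```

The place is laid and handed in at about 71 s of the 141 s allowed. Everything measured on target except the teacup, which stands about 2–3 mm off the saucer's centre by the last measurement.

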